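# Find the binding damper lever and lock it out

### The arm

A 6-joint arm with a two-finger parallel gripper is mounted at the origin on the work surface. World frame = base frame: x ahead of the robot, y to its left, z up, the work surface at z = 0. Lengths are in m, angles in rad, forces in N, time in s.
With the tool pointing down it reaches from about 0.3 to 0.85 m from the base axis. Payload 4.2 kg.
Tool frame: the origin (TCP) lies at the very end of the fingers, on their centre line; the grasp point (between the pads) lies 19 mm behind it; z points along the fingers, y is the direction in which the jaws open and shut (so a half turn about z gives the same grasp; the last joint's range is limited). The gripper opens to 91 mm and grips with 3 to 60 N. Pads are 32 mm wide; open, the fingers measure 118 mm over their backs; the gripper's body (76 mm by 178 mm) begins 60 mm behind the grasp point.
Start: joints at [-0.02, 0.32, 1.565, -0, 1.257, -0.02], TCP at [0.575, 0, 0.214] pointing down, gripper open.
Joint ranges: [-3.11, 3.11], [-0.84, 2.01], [0.21, 2.61], [-1.34, 4.49], [0.05, 2.63], [-2.56, 2.56]. Speed limits (rad/s): [2.57, 2.57, 3.14, 3.14, 3.14, 3.14].

### API

Orientations are given as a rotation vector (axis times angle).
In Python, from cell import r gives the robot as it stands.
- The arm moves only by the tool jog_arm, never from a script. Its argument "targets" is one flat list of numbers, 7 for each row, row after row: the turn, a rotation vector about the tool's x, y, z in rad, then the shift along the tool's x, y, z in mm, then the finger opening in mm, from 0 to 91.2. A call has 1 to 5 rows; each row is the pose to reach, as a shift and turn from the pose measured when the call began, along the tool's axes at that moment; what a row does not reach only later rows make up. A row lasts 1/10 s, in which the tool goes at most 50 mm and 8.59 degrees, less where a joint would pass 70% of its speed; a pose out of reach is approached as far as the arm can. A call with a gripper value outside its range is refused whole. The fingers move at their own pace and stop on an object; "grip_force" is the grip in N (left out, the last holds). Time passes only in rows, so rows that repeat a pose let the fingers close. It gives the time, the measured TCP pose, the force and the opening at its end, in the units of the state.
- r.sense(): the state, without advancing time (a new reading comes with each control period).
- r.snapshot(name): name is "scene" or "side" or "wrist"; returns the picture (400x640x3 uint8, red, green, blue); there is no depth.
- r.camera_params(name): a dict with "mtx" (3x3 intrinsics, pixels), "camera_from_world" (4x4, takes a point from world to camera coordinates). Camera axes: x right, y down, z forward; pixel columns grow to the right and rows downward; lengths in m; the calibration is good to about 2 mm. A picture is of the moment at which its call begins: read the wrist's pose just before it. camera_params takes no time and is no camera call; for the wrist camera it gives the pose at the moment of the call.
- r.hand_in(): hands the job in, once; it reports no verdict.
The state is a dict: "time_s": time; "qpos": joint angles; "qd": joint speeds; "joint_efforts": joint torques, N m; "eef_pos": TCP position; "ee_rot": TCP orientation; "contact_force": force on the tool from outside, world axes, zero at the start; "wrist_torque": the same for the moment, N m; "opening": finger opening in m.
Only numpy, scipy, OpenCV 4.12 (cv2) and the standard library are available. Lean on these libraries where they do the work, as an engineer would, in place of code of your own. Each camera call takes 0.05 s, during which the arm holds its last target.

### The job

One of the two damper levers on top of the kiln vent box binds. Swing each lever out through its arc, gently and feeling as you go, as far as it will go without forcing (15 N at most), and leave it there: the good one goes all the way out to the green dot, the other starts to bind part-way. Then, leaving the good one fully out, swing the binding lever back fully shut and lower the red collar over its upright handle so that it lies flat on the handle's plate; do not disturb the pots, mug, jar and bottle standing about.

Things in the scene. Friction and masses are not known exactly. Their poses are not given: they have to be found in the camera images.
- vent: grey kiln vent box, 220 (x) x 380 (y) x 90 mm high, fixed, two steel levers on top. Origin: centre of underside; x from louvred front to back; yaw within 0.2 rad. One lever (unknown which) binds from somewhere in 0.4 to 0.7 rad: no dead stop, the push climbs about 5 N per 10 mm over the usual 2 to 4 N, and let go it springs back to where binding began. Push at most 15 N
- left_hub (a point): the pivot of the left lever, on its vertical hinge axis, at the height of the lever's upper face (104 mm above the vent box's underside, so 104 mm above the table). Fixed to the vent box, 110 mm left (+y) of its middle and 30 mm behind it (+x of the box)
- left_handle (a point): the foot of the left lever's upright handle: a round black post, 20 mm in diameter, standing 36 mm up from this point, which is the centre of the top face of a round steel plate (60 mm in diameter, 8 mm thick) at the lever's end. It moves on a circle of 110 mm radius, level, about the hub
- left_lever (a joint): angle of the left damper lever, rad. 0 = shut: it points from its hub to the box's front (-x), over a black dot. Grows as it swings out, counter-clockwise from above (handle first to the robot's right). Fully out at 1.2, over a green dot. It stays where left. Springy stops at 0 and 1.2, about 5 N per 10 mm at the handle; a free lever takes 2 to 4 N while moving
- left_vane: the left lever's damper vane, unseen inside the vent box, turning with the lever about its hub axis (origin on that axis, 45 mm above the table). Being forced strains it: its contact force on what it binds against, or on an end stop, is 2.2 N for each newton pushed at the handle beyond the usual 2 N; squeezing the handle between the fingers does not count
- right_hub (a point): the pivot of the right lever, on its vertical hinge axis, at the height of the lever's upper face (104 mm above the vent box's underside, so 104 mm above the table). Fixed to the vent box, 110 mm right (-y) of its middle and 30 mm behind it (+x of the box)
- right_handle (a point): the foot of the right lever's upright handle: a round black post, 20 mm in diameter, standing 36 mm up from this point, which is the centre of the top face of a round steel plate (60 mm in diameter, 8 mm thick) at the lever's end. It moves on a circle of 110 mm radius, level, about the hub
- right_lever (a joint): angle of the right damper lever, rad. 0 = shut: it points from its hub to the box's front (-x), over a black dot. Grows as it swings out, counter-clockwise from above (handle first to the robot's right). Fully out at 1.2, over a green dot. It stays where left. Springy stops at 0 and 1.2, about 5 N per 10 mm at the handle; a free lever takes 2 to 4 N while moving
- right_vane: the right lever's damper vane, unseen inside the vent box, turning with the lever about its hub axis (origin on that axis, 45 mm above the table). Being forced strains it: its contact force on what it binds against, or on an end stop, is 2.2 N for each newton pushed at the handle beyond the usual 2 N; squeezing the handle between the fingers does not count
- collar: red plastic lockout collar: a ring of 56 mm outer and 38 mm inner diameter, 20 mm high, about 60 g, lying flat on the brick at the start. Origin: centre of its underside; z is its axis
- brick: fire brick lying flat, 114 mm (x) x 230 mm (y) x 64 mm high, fixed. Origin: centre of its underside. The collar lies on its half nearer the vent box, a glaze jar on the other half
- glaze_jar: bystander: small blue glaze jar, 48 mm in diameter, 65 mm high, on the brick. Origin: centre of its underside
- bowl: bystander: terracotta bowl, 110 mm across, 50 mm high. Origin: centre of its underside
- slip_bottle: bystander: grey bottle with a white cap, 60 mm in diameter, 130 mm high. Origin: centre of its underside
- casserole: bystander: lidded terracotta dish, 116 mm across, 75 mm high. Origin: centre of its underside
- mug: bystander: white mug, 70 mm in diameter, 80 mm high. Origin: centre of its underside

How it is judged:
By the outcome, as a careful person would: the job done as asked, in the order asked, and still so for the second after the job is handed in, with the robot touching nothing.
It also fails if it takes over 72 s, if anything falls off the work surface, if the arm or the gripper's body presses on something with over 40 N, if the wrist force passes 120 N, or if a joint passes its speed limit or range.

## Working session

There is one attempt and no reset: what is moved stays moved. The work goes in short steps, Python scripts to look and compute and a tool call to move; the robot and the scene stay as the last step left them, time stands still between calls to the robot, and variables do not carry over. Pictures are saved under pics/ and viewed, and the job is handed in when it is done.

Besides the shell and the picture viewer there is one more tool, called as name(argument=value, ...) on one line, values as JSON. jog_arm: Moves the arm, as the interface text tells. Its arguments: {"type":"object","properties":{"targets":{"type":"array","items":{"type":"number"}},"grip_force":{"type":"number"}},"required":["targets"]}

```bash
ls; mkdir -p pics; python3 - <<'E'
from cell import r
import cv2,numpy as np
print(r.sense())
for n in ("scene","side","wrist"):
    p=r.camera_params(n); print(n,p["mtx"].round(1).tolist(),p["camera_from_world"].round(3).tolist())
    im=r.snapshot(n); cv2.imwrite(f"pics/{n}0.png",im[:,:,::-1])
E
```

```text
pics
{'time_s': 0.0, 'qpos': array([-2.00020287e-02,  3.20290405e-01,  1.56570278e+00, -2.37530322e-05,
        1.25739699e+00, -2.00313284e-02]), 'qd': array([-0.00025311,  0.0003065 ,  0.00085889,  0.00064165,  0.00046423,
        0.00033084]), 'joint_efforts': array([-5.01459035e-04, -4.12465632e+01, -2.31973493e+01,  7.28826877e-02,
        4.58198413e-02, -1.41870069e-04]), 'eef_pos': array([5.74479779e-01, 2.42103062e-06, 2.13111928e-01]), 'ee_rot': array([-2.22049484e+00, -2.22057620e+00,  1.98096982e-03]), 'contact_force': array([ 0.79221694, -0.21039709,  0.21572686]), 'wrist_torque': array([ 0.0348886 ,  0.02219319, -0.01177202]), 'opening': 0.09126686065112707}
scene [[365.6, 0.0, 319.2], [0.0, 365.6, 195.1], [0.0, 0.0, 1.0]] [[0.631, 0.776, 0.002, -0.326], [0.449, -0.364, -0.816, -0.13], [-0.632, 0.516, -0.578, 1.32], [0.0, 0.0, 0.0, 1.0]]
side [[478.2, 0.0, 327.5], [0.0, 478.2, 194.7], [0.0, 0.0, 1.0]] [[-0.672, -0.741, 0.014, 0.356], [-0.559, 0.494, -0.666, 0.333], [0.486, -0.455, -0.746, 1.307], [0.0, 0.0, 0.0, 1.0]]
wrist [[336.4, 0.0, 325.7], [0.0, 336.4, 201.0], [0.0, 0.0, 1.0]] [[1.0, 0.001, -0.001, -0.575], [0.001, -0.961, 0.275, -0.032], [-0.001, -0.275, -0.961, 0.392], [0.0, 0.0, 0.0, 1.0]]
```

View pics/scene0.png

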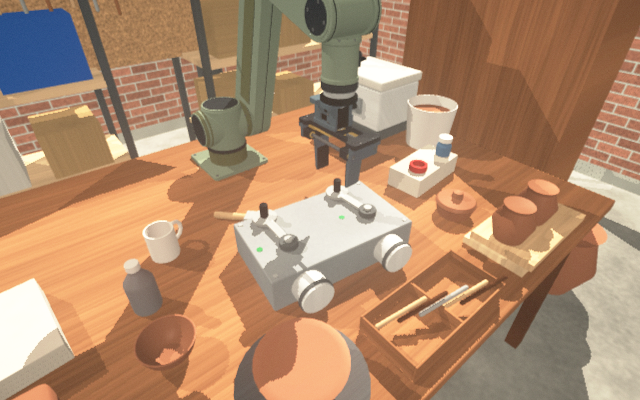

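View pics/side0.png

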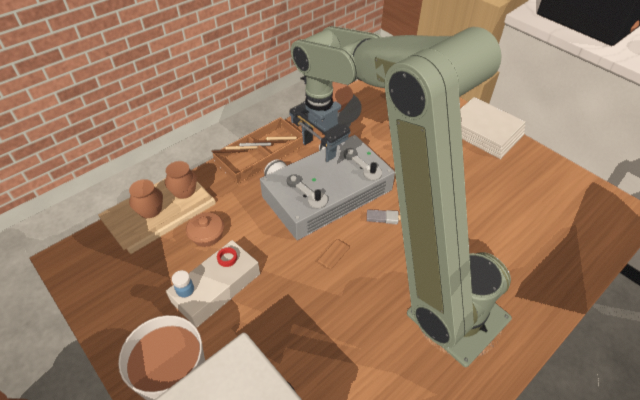

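View pics/wrist0.png

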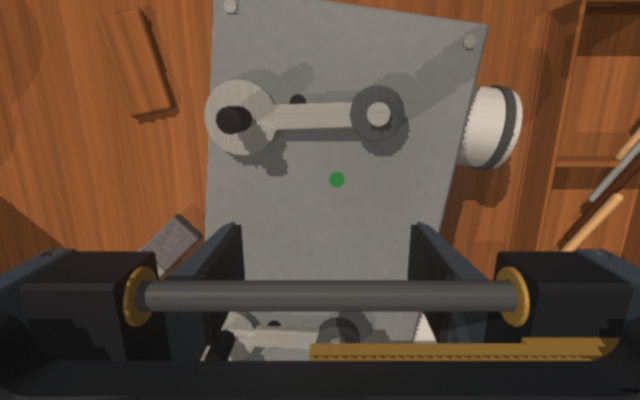

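```bash
cat > h.py <<'E'
import numpy as np,cv2
from cell import r
def ray(P,uv):
    K=P["mtx"];T=P["camera_from_world"];R=T[:3,:3];t=T[:3,3]
    d=R.T@np.linalg.solve(K,[uv[0],uv[1],1.]);return -R.T@t,d
def onz(P,uv,z):
    c,d=ray(P,uv);return c+d*(z-c[2])/d[2]
def proj(P,X):
    q=P["camera_from_world"]@np.append(X,1.);q=P["mtx"]@q[:3];return q[:2]/q[2]
def tri(P1,a,P2,b):
    c1,d1=ray(P1,a);c2,d2=ray(P2,b)
    s=np.linalg.lstsq(np.c_[d1,-d2],c2-c1,rcond=None)[0]
    p,q=c1+s[0]*d1,c2+s[1]*d2;return (p+q)/2,np.linalg.norm(p-q)
def crop(f,x,y,w,h,k,o):
    im=cv2.imread(f)[y:y+h,x:x+w];cv2.imwrite(o,cv2.resize(im,None,fx=k,fy=k,interpolation=cv2.INTER_CUBIC))
E
python3 - <<'E'
from h import *
crop("pics/scene0.png",225,165,200,150,4,"pics/c1.png")
crop("pics/side0.png",160,130,240,170,3.3,"pics/c2.png")
E
```

```text
(no output)
```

View pics/c1.png

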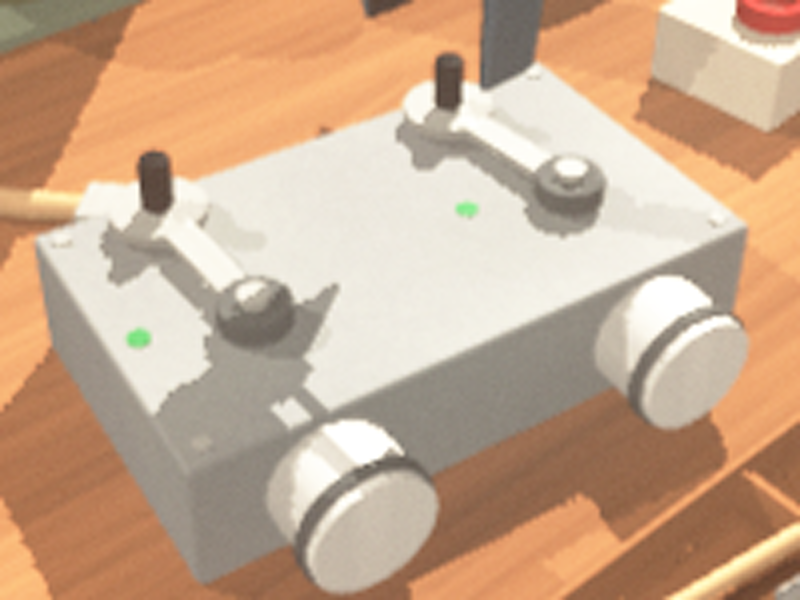

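View pics/c2.png

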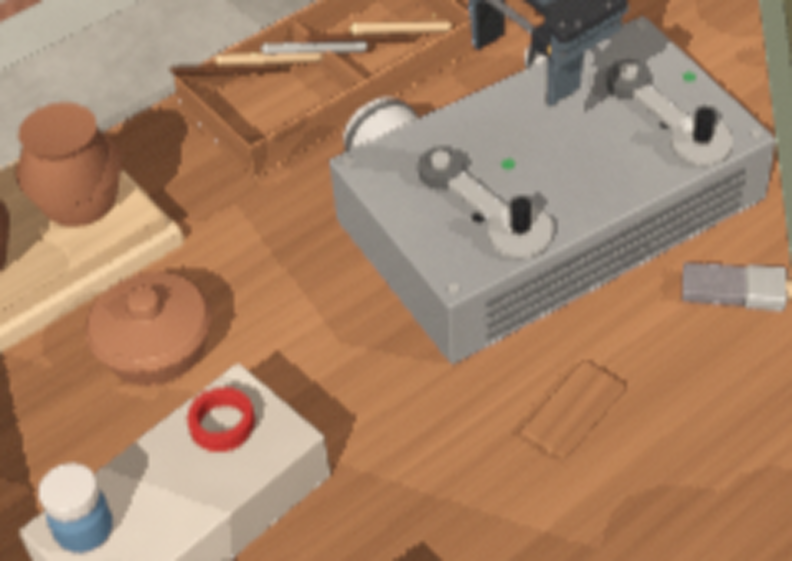

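```bash
python3 - <<'E'
from h import *
S=r.camera_params("scene");D=r.camera_params("side");W=r.camera_params("wrist")
c=lambda x,y:(225+(x+.0)/4,165+y/4.); d=lambda x,y:(160+x/3.3,130+y/3.3)
print("L top",tri(S,c(449,60),D,d(521,203)),onz(S,c(449,60),.14),onz(D,d(521,203),.14))
print("R top",tri(S,c(155,157),D,d(705,113)),onz(S,c(155,157),.14),onz(D,d(705,113),.14))
print("L green",onz(S,c(466,210),.09),onz(D,d(508,164),.09),onz(W,(337,179.5),.09))
print("R green",onz(S,c(139,338),.09),onz(D,d(689,76),.09))
for q in [(538,64),(747,231),(38,240),(190,470)]: print("corner",onz(S,c(*q),.09))
for q in [(331,160),(452,305),(772,140)]: print("cornerD",onz(D,d(*q),.09))
for nm,P,f in (("wrist",W,"wrist0"),):
    print("hub top L W",onz(P,(379,113.5),.115),"plate W",onz(P,(240,117),.104),"post top W",onz(P,(233,120),.14))
for f,P in (("side0",D),("scene0",S)):
    im=cv2.imread(f"pics/{f}.png");h=cv2.cvtColor(im,cv2.COLOR_BGR2HSV)
    m=((h[...,0]<6)|(h[...,0]>174))&(h[...,1]>190)&(h[...,2]>120)
    n,l,s,ce=cv2.connectedComponentsWithStats(m.astype(np.uint8))
    for i in range(1,n):
        if s[i,4]>30:
            cc=cv2.findContours((l==i).astype(np.uint8),0,1)[0][0]
            print(f,s[i],cv2.minEnclosingCircle(cc),onz(P,cv2.minAreaRect(cc)[0],.074))
E
```

```text
L top (array([0.5066202 , 0.06509994, 0.13842957]), np.float64(0.004425236132324714)) [0.50986309 0.06512475 0.14      ] [0.50405187 0.06441389 0.14      ]
R top (array([ 0.47640403, -0.14081042,  0.13923455]), np.float64(0.005366715477367613)) [ 0.47963897 -0.1396294   0.14      ] [ 0.47467708 -0.14273289  0.14      ]
L green [0.58723793 0.01281474 0.09      ] [0.58424495 0.01038071 0.09      ] [0.58536583 0.01326435 0.09      ]
R green [ 0.5572567  -0.20369664  0.09      ] [ 0.55535371 -0.20875513  0.09      ]
corner [0.49655561 0.16312864 0.09      ]
corner [0.70964093 0.1317014  0.09      ]
corner [ 0.4466931  -0.20633716  0.09      ]
corner [ 0.65465835 -0.23383402  0.09      ]
cornerD [0.70108774 0.13460171 0.09      ]
cornerD [0.48695292 0.16145311 0.09      ]
cornerD [ 0.43746331 -0.2047218   0.09      ]
hub top L W [0.61664203 0.07113429 0.115     ] plate W [0.5057006  0.06803285 0.104     ] post top W [0.50954165 0.0672019  0.14      ]
```

```bash
cat >> h.py <<'E'
from scipy.spatial.transform import Rotation as Ro
def st():
    s=r.sense();R=Ro.from_rotvec(s["ee_rot"]).as_matrix()
    print("t",round(s["time_s"],2),"p",(s["eef_pos"]*1e3).round(1),"psi",round(np.arctan2(R[1,1],R[0,1]),3),"tilt",np.round(R[:2,2],3),"F",s["contact_force"].round(1),"op",round(s["opening"]*1e3,1),"q6",s["qpos"][5].round(2))
    return s,R
def rel(p,psi,s=None):
    "delta from the present pose to world p (m) with tool y heading psi, tool down"
    s,R=st() if s is None else s
    z=np.array([0,0,-1.]);y=np.array([np.cos(psi),np.sin(psi),0]);T=np.c_[np.cross(y,z),y,z]
    print(" ->",np.round(Ro.from_matrix(R.T@T).as_rotvec(),3),(1e3*R.T@(np.array(p)-s["eef_pos"])).round(1))
E
python3 - <<'E'
from h import *
rel([.508,.066,.2],-1.54)
E
```

```text
t 0.15 p [574.6   0.  213.3] psi 0.0 tilt [-0.001  0.   ] F [ 0.5  0.3 -0.2] op 90.9 q6 -0.02
 -> [-1.00e-03  1.00e-03  1.54e+00] [ 66.  -66.6  13.4]
```

jog_arm(targets=[0,0,0.15,10,-10,0,50,0,0,0.3,20,-20,0,50,0,0,0.45,30,-30,0,50,0,0,0.6,40,-40,0,50,0,0,0.75,50,-50,0,50], grip_force=5)

```text
time_s: 0.65
eef_pos: [0.524, 0.0504, 0.2131]
ee_rot: [-2.884, -1.244, 0.003]
contact_force: [0.5, 0.1, 1.0]
opening: 0.0538
```

```bash
python3 - <<'E'
from h import *
rel([.508,.066,.2],-1.54)
E
```

```text
t 0.65 p [524.   50.4 213.1] psi -0.756 tilt [-0.002  0.   ] F [0.5 0.1 1. ] op 53.8 q6 0.83
 -> [-0.001  0.002  0.784] [  0.4 -22.3  13.1]
```

jog_arm(targets=[0,0,0.15,0,-10,0,50,0,0,0.3,0,-20,5,50,0,0,0.45,0.5,-22.5,8,50,0,0,0.6,0.5,-22.5,10,50,0,0,0.75,0.5,-22.5,13,50])

```text
time_s: 1.15
eef_pos: [0.5077, 0.0663, 0.1998]
ee_rot: [-3.14, -0.102, 0.004]
contact_force: [-0.3, 0.8, 0.1]
opening: 0.0497
```

```bash
python3 - <<'E'
from h import *
st()
W=r.camera_params("wrist");cv2.imwrite("pics/w1.png",r.snapshot("wrist")[:,:,::-1])
cv2.imwrite("pics/s1.png",r.snapshot("side")[:,:,::-1])
rel([.508,.066,.112],-1.54)
print(proj(W,[.508,.066,.14]),proj(W,[.6177,.07,.104]))
E
```

```text
t 1.15 p [507.7  66.3 199.8] psi -1.506 tilt [-0.002 -0.   ] F [-0.3  0.8  0.1] op 49.7 q6 1.61
t 1.25 p [507.4  66.1 199.5] psi -1.5 tilt [-0.004 -0.   ] F [ 0.2 -0.8 -0.1] op 49.8 q6 1.61
 -> [0.    0.004 0.04 ] [ 0.9  0.2 87.5]
[325.76452154 216.66064598] [330.11353613  60.00684504]
```

View pics/w1.png

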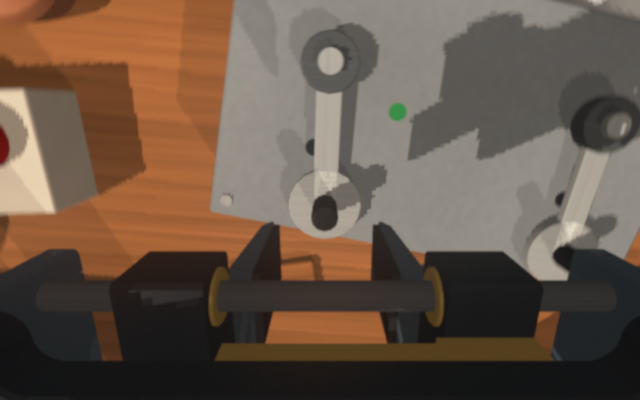

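jog_arm(targets=[0,0,0.02,0.5,0,30,50,0,0,0.04,1,0,60,50,0,0.004,0.04,1,0,80,50,0,0.004,0.04,1,0,87.5,40,0,0.004,0.04,1,0,87.5,32])

```text
time_s: 1.75
eef_pos: [0.5076, 0.0661, 0.1113]
ee_rot: [3.141, 0.052, -0.002]
contact_force: [-0.1, 0.7, -0.5]
opening: 0.0368
```

```bash
python3 - <<'E'
from h import *
W=r.camera_params("wrist")
print(onz(W,(310,146),.09)) if 0 else None
st()
cv2.imwrite("pics/w2.png",r.snapshot("wrist")[:,:,::-1])
E
```

```text
t 1.75 p [507.6  66.1 111.3] psi -1.538 tilt [-0.002 -0.   ] F [-0.1  0.7 -0.5] op 36.8 q6 1.64
```

View pics/w2.png

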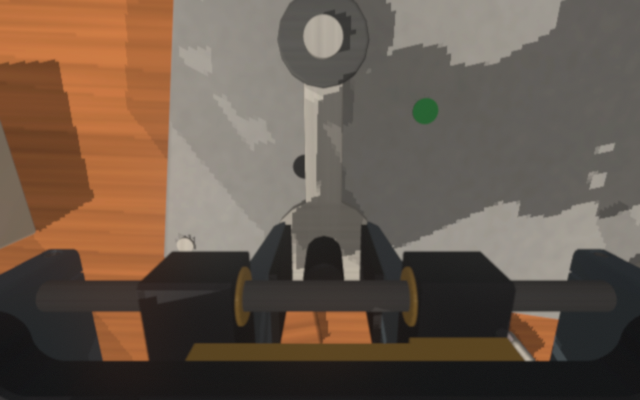

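jog_arm(targets=[0,0,0,0,0,0,25,0,0,-0.04,0.1,4.4,0,25,0,0,-0.08,0.4,8.8,0,25,0,0,-0.12,0.8,13.2,0,25,0,0,-0.16,1.4,17.5,0,25])

```text
time_s: 2.3
eef_pos: [0.5117, 0.0494, 0.1137]
ee_rot: [-3.125, -0.305, -0.007]
contact_force: [0.5, 2.1, -1.2]
opening: 0.0249
```

```bash
cat >> h.py <<'E'
def feel(hub,yaw,n=1):
    s,R=st();d=s["eef_pos"][:2]-hub;phi=np.arctan2(d[1],d[0]);F=s["contact_force"]
    th=(phi-np.pi-yaw+np.pi)%(2*np.pi)-np.pi
    print("  r",round(np.hypot(*d)*1e3,1),"th_tcp",round(th,3),"Ftan",round(float(R[:,1]@F),2),"Frad",round(float(R[:,0]@F),2),"psi err",round(float(np.arctan2(R[1,1],R[0,1])-((phi+np.pi/2+np.pi)%(2*np.pi)-np.pi)),3))
HL=np.array([.6177,.070]);HR=np.array([.588,-.148]);YAW=-.134
E
python3 -c "
from h import *
feel(HL,YAW)"
```

```text
t 2.3 p [511.7  49.4 113.7] psi -1.376 tilt [0.004 0.002] F [ 0.5  2.1 -1.2] op 24.9 q6 1.45
  r 108.0 th_tcp 0.326 Ftan -1.99 Frad 0.91 psi err 0.003
```

jog_arm(targets=[0,0,-0.03,0,3.3,0,25,0,0,-0.06,0.2,6.6,1,25,0,0,-0.09,0.4,9.9,1,25])

```text
time_s: 2.6
eef_pos: [0.5147, 0.0404, 0.1141]
ee_rot: [-3.107, -0.447, -0.01]
contact_force: [-0.9, 1.7, 0.8]
opening: 0.0252
```

```bash
python3 -c "
from h import *
feel(HL,YAW)"
```

```text
t 2.6 p [514.7  40.4 114.1] psi -1.285 tilt [0.006 0.003] F [-0.9  1.7  0.8] op 25.2 q6 1.34
  r 107.2 th_tcp 0.414 Ftan -1.86 Frad -0.39 psi err 0.006
```

jog_arm(targets=[0,0,-0.03,-0.2,3.3,0,25,0,0,-0.06,0,6.6,1,25])

```text
time_s: 2.8
eef_pos: [0.5169, 0.0346, 0.1146]
ee_rot: [-3.091, -0.542, -0.014]
contact_force: [-1.3, 2.5, 1.7]
opening: 0.0252
```

```bash
python3 -c "
from h import *
feel(HL,YAW)"
```

```text
t 2.8 p [516.9  34.6 114.6] psi -1.223 tilt [0.008 0.005] F [-1.3  2.5  1.7] op 25.2 q6 1.26
  r 106.8 th_tcp 0.471 Ftan -2.83 Frad -0.39 psi err 0.01
```

jog_arm(targets=[0,0,-0.03,-0.2,3.3,0,25,0,0,-0.06,0,6.6,1,25])

```text
time_s: 3.0
eef_pos: [0.5196, 0.029, 0.115]
ee_rot: [-3.072, -0.637, -0.017]
contact_force: [-0.9, 2.6, 1.6]
opening: 0.0252
```

```bash
python3 -c "
from h import *
feel(HL,YAW)"
```

```text
t 3.0 p [519.6  29.  115. ] psi -1.162 tilt [0.01  0.006] F [-0.9  2.6  1.6] op 25.2 q6 1.19
  r 106.4 th_tcp 0.53 Ftan -2.76 Frad 0.25 psi err 0.013
```

```bash
cat >> h.py <<'E'
def arc(hub,yaw,ths,z=.111,rad=.11,off=0.):
    s=st()
    for th in ths:
        phi=np.pi+yaw+th;p=hub+rad*np.array([np.cos(phi),np.sin(phi)]);print(th,end="")
        rel([p[0],p[1],z],phi+np.pi/2+off,s)
E
python3 -c "
from h import *
arc(HL,YAW,[.56,.59])"
```

```text
t 3.0 p [519.6  29.  115. ] psi -1.162 tilt [0.01  0.006] F [-0.9  2.6  1.6] op 25.2 q6 1.19
0.56 -> [-0.002 -0.011 -0.017] [-3.7  3.2  4. ]
0.59 -> [-0.001 -0.011 -0.047] [-3.6  6.5  4. ]
```

jog_arm(targets=[0,-0.01,-0.02,-2.5,3.2,3,25,0,-0.01,-0.05,-2.5,6.5,4,25])

```text
time_s: 3.2
eef_pos: [0.5205, 0.0228, 0.1122]
ee_rot: [-3.056, -0.716, -0.004]
contact_force: [-1.7, 3.6, 3.8]
opening: 0.0252
```

```bash
python3 -c "
from h import *
feel(HL,YAW);arc(HL,YAW,[.62,.65])"
```

```text
t 3.2 p [520.5  22.8 112.2] psi -1.111 tilt [0.002 0.003] F [-1.7  3.6  3.8] op 25.2 q6 1.13
  r 108.0 th_tcp 0.586 Ftan -4.01 Frad 0.14 psi err 0.008
t 3.2 p [520.5  22.8 112.2] psi -1.111 tilt [0.002 0.003] F [-1.7  3.6  3.8] op 25.2 q6 1.13
0.62 -> [-0.002 -0.003 -0.026] [-1.9  3.7  1.2]
0.65 -> [-0.002 -0.003 -0.056] [-1.8  7.   1.2]
```

jog_arm(targets=[0,0,-0.03,-1,3.5,0,25,0,0,-0.05,-1,5.5,0,25])

```text
time_s: 3.4
eef_pos: [0.5222, 0.0187, 0.1127]
ee_rot: [-3.034, -0.791, -0.006]
contact_force: [-1.2, 7.3, -0.1]
opening: 0.0249
```

```bash
python3 -c "
from h import *
feel(HL,YAW);arc(HL,YAW,[.66,.69])"
```

```text
t 3.4 p [522.2  18.7 112.7] psi -1.061 tilt [0.002 0.007] F [-1.2  7.3 -0.1] op 24.9 q6 1.07
  r 108.4 th_tcp 0.627 Ftan -7.0 Frad 2.51 psi err 0.018
t 3.4 p [522.2  18.7 112.7] psi -1.061 tilt [0.002 0.007] F [-1.2  7.3 -0.1] op 24.9 q6 1.07
0.66 -> [-0.004 -0.005 -0.016] [-1.6  3.6  1.6]
0.69 -> [-0.004 -0.005 -0.046] [-1.5  6.9  1.6]
```

jog_arm(targets=[0,0,0,0,0,0,25])

```text
time_s: 3.5
eef_pos: [0.5221, 0.0191, 0.1129]
ee_rot: [-3.033, -0.792, -0.006]
contact_force: [-1.8, 1.7, -0.8]
opening: 0.0251
```

```bash
python3 -c "
from h import *
feel(HL,YAW)"
```

```text
t 3.5 p [522.1  19.1 112.9] psi -1.06 tilt [0.002 0.007] F [-1.8  1.7 -0.8] op 25.1 q6 1.07
  r 108.3 th_tcp 0.623 Ftan -2.33 Frad -0.79 psi err 0.021
```

jog_arm(targets=[0,0,-0.01,0,2,0,25,0,0,-0.02,0,2,0,25])

```text
time_s: 3.7
eef_pos: [0.5227, 0.0184, 0.1129]
ee_rot: [-3.023, -0.821, -0.005]
contact_force: [-1.3, 5.6, -1.3]
opening: 0.0252
```

```bash
python3 -c "
from h import *
feel(HL,YAW)"
```

```text
t 3.7 p [522.7  18.4 112.9] psi -1.04 tilt [0.001 0.01 ] F [-1.3  5.6 -1.3] op 25.2 q6 1.04
  r 108.2 th_tcp 0.632 Ftan -5.43 Frad 1.73 psi err 0.033
```

jog_arm(targets=[0,0,-0.01,0,3,0,25,0,0,-0.02,0,5,0,25,0,0,-0.02,0,5,0,25])

```text
time_s: 4.0
eef_pos: [0.5242, 0.0154, 0.1129]
ee_rot: [-3.012, -0.85, -0.003]
contact_force: [-2.7, 6.1, -0.5]
opening: 0.0252
```

```bash
python3 -c "
from h import *
feel(HL,YAW)"
```

```text
t 4.0 p [524.2  15.4 112.9] psi -1.021 tilt [-0.001  0.012] F [-2.7  6.1 -0.5] op 25.2 q6 1.01
  r 108.2 th_tcp 0.663 Ftan -6.59 Frad 0.85 psi err 0.021
```

jog_arm(targets=[0,0,0,0,0,0,50,0,0,0,0,0,0,50,0,0,0,0,0,0,50,0,0,0,0,0,-20,50,0,0,0,0,0,-50,50])

```text
time_s: 4.5
eef_pos: [0.5233, 0.014, 0.1621]
ee_rot: [-3.012, -0.85, 0.003]
contact_force: [1.0, -0.3, 0.2]
opening: 0.0497
```

```bash
python3 - <<'E'
from h import *
feel(HL,YAW)
cv2.imwrite("pics/w3.png",r.snapshot("wrist")[:,:,::-1])
E
```

```text
t 4.5 p [523.3  14.  162.1] psi -1.021 tilt [-0.005  0.011] F [ 1.  -0.3  0.2] op 49.7 q6 1.01
  r 109.8 th_tcp 0.669 Ftan 0.79 Frad 0.69 psi err 0.015
```

View pics/w3.png

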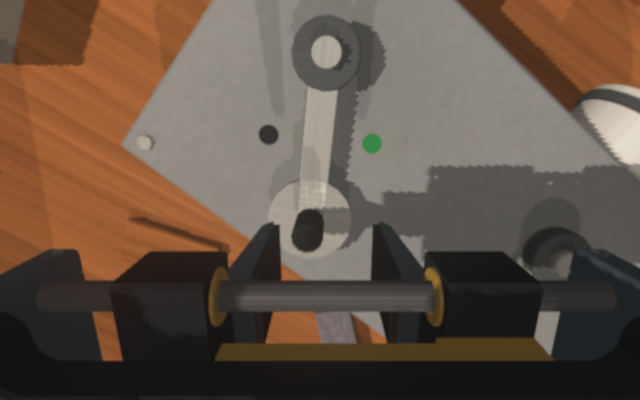

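```bash
python3 - <<'E'
from h import *
W=r.camera_params("wrist")
b=onz(W,(268.5,134.5),.09);g=onz(W,(372,143.5),.09);
for z in(.104,.112,.12):
    h=onz(W,(326.5,52),z);hd=[np.arctan2(*(q-h)[[1,0]]) for q in (b,g)]
    print(h,np.linalg.norm((b-h)[:2]),np.linalg.norm((g-h)[:2]),np.diff(hd), "yaw from b,g",(hd[0]%(2*np.pi))-np.pi,(hd[1]%(2*np.pi))-np.pi-1.2)
print(b,g)
p=onz(W,(309,216),.104);d=p[:2]-HL;print("plate",p,np.hypot(*d),np.arctan2(d[1],d[0])%(2*np.pi)-np.pi-YAW)
# right side
rel([.477,-.141,.2],-1.6)
E
```

```text
[0.62307664 0.07210985 0.104     ] 0.06866163310931124 0.06906116485475933 [-5.10644701] yaw from b,g -0.11826541214432229 -0.14152711210152424
[0.62206218 0.07145342 0.112     ] 0.06773610791047012 0.06799405439857811 [-5.08678464] yaw from b,g -0.12965598343353824 -0.13325531614169495
[0.62104772 0.070797   0.12      ] 0.06681961392437609 0.06693174443072575 [-5.06654508] yaw from b,g -0.1413605732414398 -0.1247203483112933
[0.55489462 0.08021123 0.09      ] [0.5892226  0.01191559 0.09      ]
plate [0.52084025 0.02439981 0.104     ] 0.10705693619714628 0.5740042447797725
t 4.55 p [527.1  14.  168.2] psi -1.021 tilt [0.007 0.011] F [ 1.  -0.2  2.7] op 49.9 q6 1.01
 -> [-0.009 -0.01   0.579] [-123.4  105.8  -33.8]
```

jog_arm(targets=[0,0,0,0,0,-30,50,0,0,0.15,-25,20,-35,50,0,0,0.3,-50,45,-35,50,0,-0.01,0.45,-80,70,-35,50,0,-0.01,0.6,-110,95,-35,50])

```text
time_s: 5.05
eef_pos: [0.4828, -0.1267, 0.2019]
ee_rot: [-3.134, 0.086, 0.002]
contact_force: [0.1, -0.1, 0.4]
opening: 0.05
```

```bash
python3 - <<'E'
from h import *
rel([.477,-.141,.19],-1.63)
E
```

```text
t 5.05 p [ 482.8 -126.7  201.9] psi -1.626 tilt [-0.001  0.007] F [ 0.1 -0.1  0.4] op 50.0 q6 1.34
 -> [-0.007  0.002  0.004] [-4.9 14.6 11.8]
```

jog_arm(targets=[-0.005,0,0,-5,14.5,0,50,-0.005,0,0,-5,14.5,10,50])

```text
time_s: 5.25
eef_pos: [0.4773, -0.1436, 0.193]
ee_rot: [3.14, -0.091, 0.003]
contact_force: [0.8, 0.2, 0.1]
opening: 0.0503
```

```bash
python3 - <<'E'
from h import *
st();W=r.camera_params("wrist")
cv2.imwrite("pics/w4.png",r.snapshot("wrist")[:,:,::-1])
rel([.477,-.141,.111],-1.63)
print(proj(W,[.477,-.141,.14]),proj(W,[HR[0],HR[1],.112]))
E
```

```text
t 5.25 p [ 477.3 -143.6  193. ] psi -1.629 tilt [ 0.002 -0.001] F [0.8 0.2 0.1] op 50.3 q6 1.31
t 5.3 p [ 476.2 -141.7  190.4] psi -1.627 tilt [-0.002  0.002] F [-0.5  1.1 -1.6] op 50.3 q6 1.31
 -> [-0.002  0.002  0.003] [ 0.9 -0.6 79.4]
[321.78326434 221.22313754] [322.63914769  56.96889919]
```

View pics/w4.png

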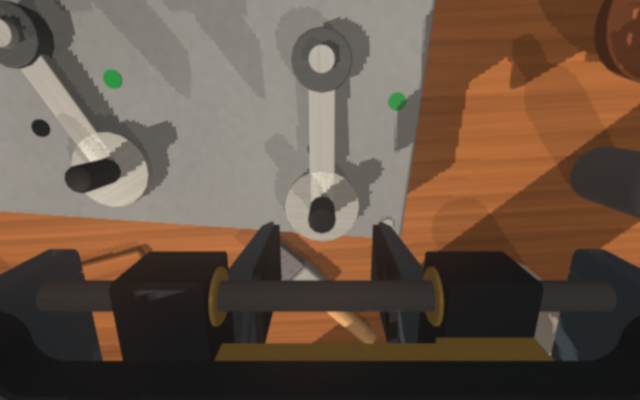

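jog_arm(targets=[0,0,0,1,-0.5,30,50,0,0,0,1,-0.5,60,50,0,0,0,1,-0.5,79,45,0,0,0,1,-0.5,79,25,0,0,0,1,-0.5,79,25])

```text
time_s: 5.8
eef_pos: [0.4775, -0.1405, 0.1115]
ee_rot: [-3.138, 0.087, 0.004]
contact_force: [-0.1, -0.6, 0.1]
opening: 0.0316
```

```bash
python3 - <<'E'
from h import *
feel(HR,YAW); arc(HR,YAW,[.12,.2,.28,.36])
E
```

```text
t 5.8 p [ 477.5 -140.5  111.5] psi -1.626 tilt [-0.003  0.002] F [-0.1 -0.6  0.1] op 31.6 q6 1.32
  r 110.7 th_tcp 0.066 Ftan 0.6 Frad -0.04 psi err 0.012
t 5.8 p [ 477.5 -140.5  111.5] psi -1.626 tilt [-0.003  0.002] F [-0.1 -0.6  0.1] op 31.6 q6 1.32
0.12 -> [-0.002  0.003 -0.041] [0.8 5.9 0.5]
0.2 -> [-0.002  0.003 -0.121] [ 1.5 14.7  0.5]
0.28 -> [-0.002  0.002 -0.201] [ 2.9 23.4  0.5]
0.36 -> [-0.002  0.002 -0.281] [ 5.  31.9  0.4]
```

jog_arm(targets=[0,0,0,0.5,2,0.5,25,0,0.002,-0.05,0.8,6.5,0.5,25,0,0.002,-0.1,1.2,12,0.5,25,0,0.002,-0.15,2,18,0.5,25,0,0.002,-0.2,2.9,23.4,0.5,25])

```text
time_s: 6.3
eef_pos: [0.4804, -0.1638, 0.1122]
ee_rot: [-3.131, -0.23, -0.005]
contact_force: [1.0, 1.8, -1.5]
opening: 0.025
```

```bash
python3 - <<'E'
from h import *
feel(HR,YAW); arc(HR,YAW,[.32,.36,.4])
E
```

```text
t 6.3 p [ 480.4 -163.8  112.2] psi -1.424 tilt [0.003 0.003] F [ 1.   1.8 -1.5] op 25.0 q6 1.07
  r 108.7 th_tcp 0.279 Ftan -1.59 Frad 1.24 psi err 0.001
t 6.3 p [ 480.4 -163.8  112.2] psi -1.424 tilt [0.003 0.003] F [ 1.   1.8 -1.5] op 25.0 q6 1.07
0.32 -> [-0.002 -0.003 -0.04 ] [-1.2  4.5  1.2]
0.36 -> [-0.002 -0.003 -0.08 ] [-0.9  8.9  1.2]
0.4 -> [-0.002 -0.003 -0.12 ] [-0.5 13.2  1.2]
```

jog_arm(targets=[0,0,-0.04,-1,4.5,1,25,0,-0.003,-0.08,-0.9,8.9,1,25,0,-0.003,-0.12,-0.5,13.2,1,25])

```text
time_s: 6.6
eef_pos: [0.4829, -0.1765, 0.1124]
ee_rot: [-3.111, -0.419, -0.004]
contact_force: [0.2, 3.6, -0.6]
opening: 0.0252
```

```bash
python3 - <<'E'
from h import *
feel(HR,YAW); arc(HR,YAW,[.44,.48,.5])
E
```

```text
t 6.6 p [ 482.9 -176.5  112.4] psi -1.303 tilt [0.002 0.003] F [ 0.2  3.6 -0.6] op 25.2 q6 0.93
  r 108.9 th_tcp 0.399 Ftan -3.42 Frad 1.14 psi err 0.003
t 6.6 p [ 482.9 -176.5  112.4] psi -1.303 tilt [0.002 0.003] F [ 0.2  3.6 -0.6] op 25.2 q6 0.93
0.44 -> [-0.002 -0.003 -0.038] [-1.   4.5  1.4]
0.48 -> [-0.002 -0.003 -0.078] [-0.8  8.9  1.4]
0.5 -> [-0.002 -0.003 -0.098] [-0.6 11.1  1.4]
```

jog_arm(targets=[0,0,-0.04,-1,4.5,1,25,0,-0.003,-0.08,-0.8,8.9,1,25])

```text
time_s: 6.8
eef_pos: [0.4854, -0.185, 0.1126]
ee_rot: [-3.092, -0.545, -0.004]
contact_force: [0.5, 3.0, -1.5]
opening: 0.0248
```

```bash
python3 - <<'E'
from h import *
feel(HR,YAW); arc(HR,YAW,[.52,.56])
E
```

```text
t 6.8 p [ 485.4 -185.   112.6] psi -1.222 tilt [0.002 0.002] F [ 0.5  3.  -1.5] op 24.8 q6 0.83
  r 109.1 th_tcp 0.48 Ftan -2.68 Frad 1.49 psi err 0.003
t 6.8 p [ 485.4 -185.   112.6] psi -1.222 tilt [0.002 0.002] F [ 0.5  3.  -1.5] op 24.8 q6 0.83
0.52 -> [-0.001 -0.003 -0.037] [-0.8  4.4  1.6]
0.56 -> [-0.001 -0.003 -0.077] [-0.6  8.8  1.6]
```

jog_arm(targets=[0,0,-0.04,-0.8,4.4,1.5,25,0,-0.003,-0.08,-0.6,8.8,1.5,25])

```text
time_s: 7.0
eef_pos: [0.4887, -0.193, 0.1124]
ee_rot: [-3.068, -0.67, -0.003]
contact_force: [0.3, 2.7, 0.1]
opening: 0.0248
```

```bash
python3 - <<'E'
from h import *
feel(HR,YAW); arc(HR,YAW,[.6,.64])
E
```

```text
t 7.0 p [ 488.7 -193.   112.4] psi -1.141 tilt [0.002 0.002] F [0.3 2.7 0.1] op 24.8 q6 0.74
  r 109.1 th_tcp 0.56 Ftan -2.3 Frad 1.4 psi err 0.005
t 7.0 p [ 488.7 -193.   112.4] psi -1.141 tilt [0.002 0.002] F [0.3 2.7 0.1] op 24.8 q6 0.74
0.6 -> [-0.001 -0.002 -0.036] [-0.9  4.4  1.4]
0.64 -> [-0.001 -0.002 -0.076] [-0.6  8.8  1.4]
```

jog_arm(targets=[0,0,-0.04,-0.8,4.4,1.5,25,0,-0.002,-0.08,-0.6,8.8,1.5,25])

```text
time_s: 7.2
eef_pos: [0.4927, -0.2009, 0.1124]
ee_rot: [-3.039, -0.795, -0.004]
contact_force: [-0.1, 1.6, 0.7]
opening: 0.0251
```

```bash
python3 - <<'E'
from h import *
feel(HR,YAW); arc(HR,YAW,[.68,.72])
E
```

```text
t 7.2 p [ 492.7 -200.9  112.4] psi -1.059 tilt [0.002 0.001] F [-0.1  1.6  0.7] op 25.1 q6 0.65
  r 109.0 th_tcp 0.641 Ftan -1.44 Frad 0.72 psi err 0.004
t 7.2 p [ 492.7 -200.9  112.4] psi -1.059 tilt [0.002 0.001] F [-0.1  1.6  0.7] op 25.1 q6 0.65
0.68 -> [-0.    -0.003 -0.034] [-0.9  4.3  1.4]
0.72 -> [-0.    -0.003 -0.074] [-0.7  8.7  1.4]
```

jog_arm(targets=[0,0,-0.04,-0.8,4.4,1.5,25,0,-0.002,-0.08,-0.6,8.8,1.5,25])

```text
time_s: 7.4
eef_pos: [0.4974, -0.2085, 0.1123]
ee_rot: [-3.005, -0.918, -0.005]
contact_force: [0.3, 2.6, 0.6]
opening: 0.025
```

```bash
python3 - <<'E'
from h import *
feel(HR,YAW); arc(HR,YAW,[.76,.80,.84,.88])
E
```

```text
t 7.4 p [ 497.4 -208.5  112.3] psi -0.978 tilt [0.003 0.001] F [0.3 2.6 0.6] op 25.0 q6 0.56
  r 108.9 th_tcp 0.722 Ftan -2.03 Frad 1.69 psi err 0.004
t 7.4 p [ 497.4 -208.5  112.3] psi -0.978 tilt [0.003 0.001] F [0.3 2.6 0.6] op 25.0 q6 0.56
0.76 -> [ 0.001 -0.003 -0.033] [-1.   4.1  1.3]
0.8 -> [ 0.001 -0.003 -0.073] [-0.8  8.5  1.3]
0.84 -> [ 0.001 -0.003 -0.113] [-0.4 12.9  1.3]
0.88 -> [ 0.001 -0.003 -0.153] [ 0.2 17.3  1.3]
```

jog_arm(targets=[0,0,-0.04,-1,4.1,1,25,0,-0.003,-0.08,-0.8,8.5,1.3,25,0,-0.003,-0.12,-0.4,13,1.3,25])

```text
time_s: 7.7
eef_pos: [0.5049, -0.219, 0.1124]
ee_rot: [2.942, 1.098, 0.003]
contact_force: [-0.6, 2.5, 1.5]
opening: 0.0252
```

```bash
python3 - <<'E'
from h import *
feel(HR,YAW); arc(HR,YAW,[.88,.92,.96,1.0])
E
```

```text
t 7.7 p [ 504.9 -219.   112.4] psi -0.856 tilt [ 0.002 -0.   ] F [-0.6  2.5  1.5] op 25.2 q6 0.43
  r 109.3 th_tcp 0.841 Ftan -2.34 Frad 1.19 psi err 0.007
t 7.7 p [ 504.9 -219.   112.4] psi -0.856 tilt [ 0.002 -0.   ] F [-0.6  2.5  1.5] op 25.2 q6 0.43
0.88 -> [ 0.002 -0.001 -0.032] [-0.7  4.3  1.4]
0.92 -> [ 0.002 -0.001 -0.072] [-0.4  8.7  1.4]
0.96 -> [ 0.002 -0.001 -0.112] [-0.  13.   1.4]
1.0 -> [ 0.002 -0.001 -0.152] [ 0.5 17.4  1.4]
```

jog_arm(targets=[0,0,-0.04,-0.8,4.3,1,25,0,0,-0.08,-0.4,8.7,1.3,25,0,0,-0.12,0,13,1.3,25,0,0,-0.16,0.5,17.4,1.3,25])

```text
time_s: 8.1
eef_pos: [0.5172, -0.2312, 0.1124]
ee_rot: [2.844, 1.332, 0.005]
contact_force: [-0.6, 3.1, 0.7]
opening: 0.025
```

```bash
python3 - <<'E'
from h import *
feel(HR,YAW); arc(HR,YAW,[1.04,1.08,1.12,1.15])
E
```

```text
t 8.1 p [ 517.2 -231.2  112.4] psi -0.695 tilt [0.003 0.001] F [-0.6  3.1  0.7] op 25.0 q6 0.25
  r 109.3 th_tcp 1.0 Ftan -2.44 Frad 1.96 psi err 0.01
t 8.1 p [ 517.2 -231.2  112.4] psi -0.695 tilt [0.003 0.001] F [-0.6  3.1  0.7] op 25.0 q6 0.25
1.04 -> [ 0.002 -0.003 -0.03 ] [-0.7  4.4  1.4]
1.08 -> [ 0.002 -0.003 -0.07 ] [-0.5  8.8  1.4]
1.12 -> [ 0.002 -0.003 -0.11 ] [-0.1 13.2  1.4]
1.15 -> [ 0.002 -0.003 -0.14 ] [ 0.3 16.5  1.4]
```

jog_arm(targets=[0,0,-0.03,-0.7,4.4,1,25,0,0,-0.07,-0.5,8.8,1.3,25,0,0,-0.11,0,13.2,1.3,25])

```text
time_s: 8.4
eef_pos: [0.5276, -0.2391, 0.1123]
ee_rot: [2.766, 1.488, 0.007]
contact_force: [-1.3, 2.7, -0.3]
opening: 0.0255
```

```bash
python3 - <<'E'
from h import *
feel(HR,YAW); arc(HR,YAW,[1.15,1.18,1.21])
E
```

```text
t 8.4 p [ 527.6 -239.1  112.3] psi -0.583 tilt [0.004 0.001] F [-1.3  2.7 -0.3] op 25.5 q6 0.13
  r 109.3 th_tcp 1.119 Ftan -2.57 Frad 1.52 psi err 0.002
t 8.4 p [ 527.6 -239.1  112.3] psi -0.583 tilt [0.004 0.001] F [-1.3  2.7 -0.3] op 25.5 q6 0.13
1.15 -> [ 0.003 -0.003 -0.029] [-0.6  3.4  1.3]
1.18 -> [ 0.003 -0.003 -0.059] [-0.5  6.6  1.3]
1.21 -> [ 0.003 -0.003 -0.089] [-0.2  9.9  1.4]
```

jog_arm(targets=[0,0,-0.03,-0.6,3.4,1,25,0,0,-0.06,-0.5,6.6,1.3,25,0,0,-0.09,-0.2,8.5,1.3,25])

```text
time_s: 8.7
eef_pos: [0.535, -0.2437, 0.1122]
ee_rot: [2.695, 1.613, 0.008]
contact_force: [-1.3, 1.2, 1.3]
opening: 0.0247
```

```bash
python3 - <<'E'
from h import *
feel(HR,YAW); arc(HR,YAW,[1.22,1.24])
E
```

```text
t 8.7 p [ 535.  -243.7  112.2] psi -0.492 tilt [0.005 0.002] F [-1.3  1.2  1.3] op 24.7 q6 0.04
  r 109.4 th_tcp 1.199 Ftan -1.73 Frad 0.42 psi err 0.014
t 8.7 p [ 535.  -243.7  112.2] psi -0.492 tilt [0.005 0.002] F [-1.3  1.2  1.3] op 24.7 q6 0.04
1.22 -> [ 0.003 -0.004 -0.007] [-0.6  2.3  1.2]
1.24 -> [ 0.003 -0.004 -0.027] [-0.6  4.5  1.2]
```

jog_arm(targets=[0,0,-0.01,-0.6,2,1,25,0,0,-0.03,-0.5,4,1,25])

```text
time_s: 8.9
eef_pos: [0.5381, -0.2458, 0.1117]
ee_rot: [2.67, 1.655, 0.008]
contact_force: [-2.6, 3.4, 2.3]
opening: 0.0253
```

```bash
python3 - <<'E'
from h import *
feel(HR,YAW)
E
```

```text
t 8.9 p [ 538.1 -245.8  111.7] psi -0.461 tilt [0.005 0.002] F [-2.6  3.4  2.3] op 25.3 q6 0.01
  r 109.8 th_tcp 1.233 Ftan -3.86 Frad 1.88 psi err 0.011
```

jog_arm(targets=[0,0,-0.01,-0.3,2,0,25,0,0,-0.02,-0.3,4,0,25])

```text
time_s: 9.1
eef_pos: [0.541, -0.2474, 0.1117]
ee_rot: [-2.652, -1.682, -0.007]
contact_force: [-3.4, 4.1, 3.0]
opening: 0.025
```

```bash
python3 - <<'E'
from h import *
feel(HR,YAW)
E
```

```text
t 9.1 p [ 541.  -247.4  111.7] psi -0.44 tilt [0.003 0.003] F [-3.4  4.1  3. ] op 25.0 q6 -0.01
  r 109.9 th_tcp 1.263 Ftan -4.85 Frad 2.28 psi err 0.001
```

jog_arm(targets=[0,0,0,0,0,0,50,0,0,0,0,0,0,50,0,0,0,0,0,0,50,0,0,0,0,0,-20,50,0,0,0,0,0,-60,50])

```text
time_s: 9.6
eef_pos: [0.5392, -0.2471, 0.1693]
ee_rot: [-2.647, -1.679, -0.001]
contact_force: [0.3, -0.8, -1.0]
opening: 0.0499
```

jog_arm(targets=[0,0,0,0,0,-20,50,0,0,0,0,0,-20,50])

```text
time_s: 9.8
eef_pos: [0.5413, -0.2484, 0.1926]
ee_rot: [2.653, 1.683, 0.007]
contact_force: [0.8, 0.0, 0.7]
opening: 0.0498
```

```bash
python3 - <<'E'
from h import *
st();W=r.camera_params("wrist")
cv2.imwrite("pics/w5.png",r.snapshot("wrist")[:,:,::-1])
cv2.imwrite("pics/d5.png",r.snapshot("side")[:,:,::-1])
np.save("W5.npy",W["camera_from_world"])
E
```

```text
t 9.8 p [ 541.3 -248.4  192.6] psi -0.44 tilt [0.004 0.002] F [0.8 0.  0.7] op 49.8 q6 -0.01
```

View pics/w5.png

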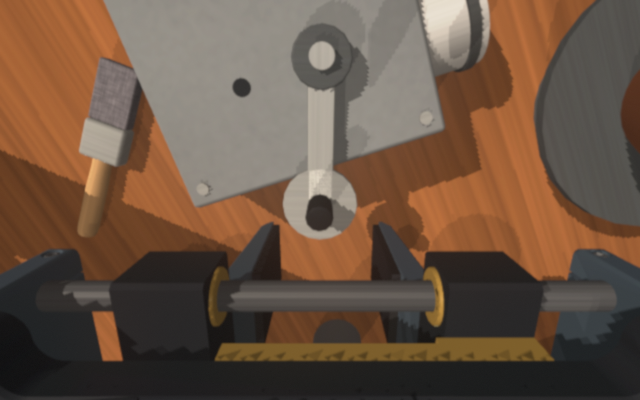

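View pics/d5.png

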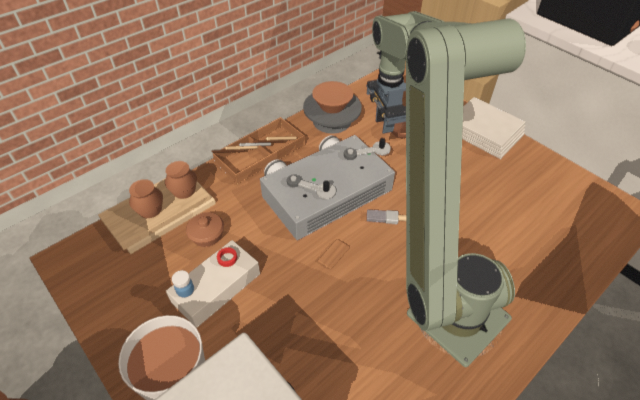

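```bash
python3 - <<'E'
from h import *
W=r.camera_params("wrist");W["camera_from_world"]=np.load("W5.npy")
h=onz(W,(322,55),.112);b=onz(W,(242,87.5),.09);p=onz(W,(319.5,205),.104)
a=lambda q:np.arctan2(q[1]-h[1],q[0]-h[0])%(2*np.pi)
print(h,b,p,np.linalg.norm((p-h)[:2]),a(b)-np.pi,"angle",a(p)-a(b),"with yaw",a(p)-np.pi-YAW)
S=r.camera_params("side")
im=cv2.imread("pics/d5.png");hh=cv2.cvtColor(im,cv2.COLOR_BGR2HSV)[240:280,205:250]
m=(((hh[...,0]<8)|(hh[...,0]>170))&(hh[...,1]>170)).astype(np.uint8)
x,y,w,hg=cv2.boundingRect(m);u=(205+x+w/2,240+y+hg/2);print((x,y,w,hg),u,onz(S,u,.074))
crop("pics/d5.png",160,230,120,90,6,"pics/c5.png")
E
```

```text
[ 0.58729837 -0.1468442   0.112     ] [ 0.52242336 -0.13879732  0.09      ] [ 0.53785879 -0.24628878  0.104     ] 0.11105627231734311 -0.12340639124575459 angle 1.2328319973161164 with yaw 1.2434256060703617
(13, 8, 19, 18) (227.5, 257.0) [0.53118073 0.37799406 0.074     ]
```

View pics/c5.png

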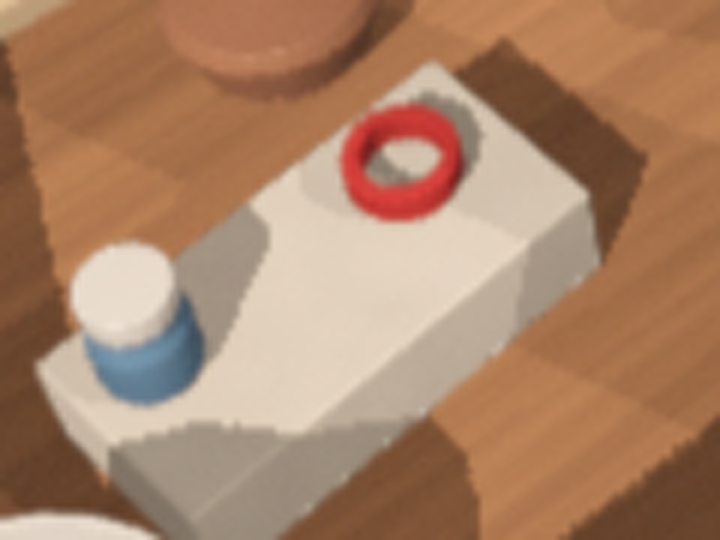

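```bash
python3 - <<'E'
from h import *
rel([.519,.024,.19],-1.135)
E
```

```text
t 9.9 p [ 539.2 -247.3  188.9] psi -0.44 tilt [-0.003  0.005] F [-0.8  0.1 -0.3] op 49.8 q6 -0.01
 -> [-0.006 -0.002  0.695] [ 236.8 -133.9    0.4]
```

jog_arm(targets=[0,0,0.14,30,-20,-10,50,0,0,0.28,70,-40,-10,50,0,0,0.42,110,-60,-10,50,0,0,0.56,150,-85,-10,50,-0.006,0,0.695,190,-110,-10,50])

```text
time_s: 10.4
eef_pos: [0.5198, -0.0287, 0.1982]
ee_rot: [-3.066, -0.676, 0.002]
contact_force: [1.1, -0.1, -0.2]
opening: 0.0505
```

```bash
python3 - <<'E'
from h import *
rel([.519,.024,.19],-1.135)
E
```

```text
t 10.4 p [519.8 -28.7 198.2] psi -1.136 tilt [-0.002  0.002] F [ 1.1 -0.1 -0.2] op 50.5 q6 1.06
 -> [-0.002  0.001 -0.001] [ 21.4 -48.2   8.3]
```

jog_arm(targets=[0,0,0,12,-28,0,50,0,0,0,21,-48,0,50,0,0,0,21,-48,8,50])

```text
time_s: 10.7
eef_pos: [0.5183, 0.0259, 0.1892]
ee_rot: [-3.064, -0.682, 0.003]
contact_force: [0.4, -0.5, 0.8]
opening: 0.0496
```

```bash
python3 - <<'E'
from h import *
st();W=r.camera_params("wrist")
cv2.imwrite("pics/w6.png",r.snapshot("wrist")[:,:,::-1])
print(proj(W,[.519,.024,.104]),proj(W,[.519,.024,.14]))
rel([.519,.024,.111],-1.135)
E
```

```text
t 10.7 p [518.3  25.9 189.2] psi -1.133 tilt [-0.002  0.002] F [ 0.4 -0.5  0.8] op 49.6 q6 1.16
[327.88753609 207.0526676 ] [328.06262187 222.24392703]
t 10.75 p [517.3  24.4 187.4] psi -1.134 tilt [-0.006  0.001] F [-0.7 -0.8 -1. ] op 50.3 q6 1.16
 -> [-0.003  0.005  0.001] [ 1.8  1.3 76.4]
```

View pics/w6.png

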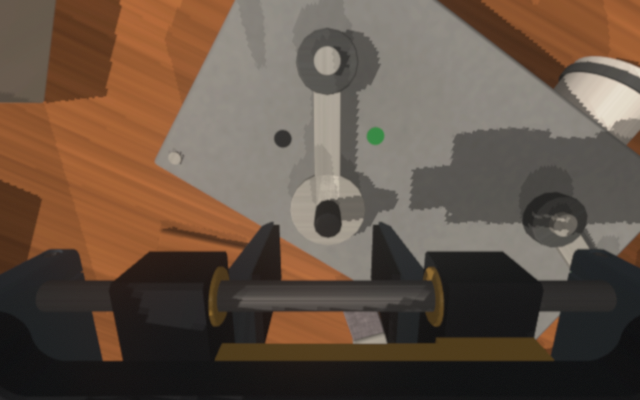

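Plate at (327,208) and post top at (328,217), matching the predictions (328,207) and (328,222). The lever stayed at about 0.57 and is aligned with the tool. Descending.

jog_arm(targets=[0,0,0,1,1,30,50,0,0.005,0,1.8,1,60,50,0,0.005,0,1.8,1,76,45,0,0.005,0,1.8,1,76,25,0,0.005,0,1.8,1,76,25])

```text
time_s: 11.25
eef_pos: [0.5188, 0.0233, 0.1109]
ee_rot: [-3.064, -0.678, 0.003]
contact_force: [0.3, 0.0, 0.3]
opening: 0.0318
```

```bash
python3 - <<'E'
from h import *
feel(HL,YAW); arc(HL,YAW,[.5,.45,.4,.35,.3])
E
```

```text
t 11.25 p [518.8  23.3 110.9] psi -1.135 tilt [-0.003  0.003] F [0.3 0.  0.3] op 31.8 q6 1.15
  r 109.4 th_tcp 0.575 Ftan 0.12 Frad 0.32 psi err -0.005
t 11.25 p [518.8  23.3 110.9] psi -1.135 tilt [-0.003  0.003] F [0.3 0.  0.3] op 31.8 q6 1.15
0.5 -> [-0.004  0.001  0.07 ] [-0.4 -8.3 -0. ]
0.45 -> [-0.004  0.001  0.12 ] [  0.2 -13.7  -0. ]
0.4 -> [-0.004  0.001  0.17 ] [  1.  -19.2  -0. ]
0.35 -> [-0.003  0.002  0.22 ] [  2.  -24.6   0. ]
0.3 -> [-0.003  0.002  0.27 ] [  3.4 -29.9   0. ]
```

jog_arm(targets=[0,0,0,0,0,0,25,0,0,0.05,0,-5,0,25,-0.003,0,0.1,0.2,-11,0,25,-0.003,0,0.15,0.8,-17,0,25,-0.003,0,0.2,1.8,-23,0,25])

```text
time_s: 11.75
eef_pos: [0.5115, 0.0441, 0.112]
ee_rot: [3.118, 0.367, 0.001]
contact_force: [0.7, -3.6, -2.2]
opening: 0.0251
```

```bash
python3 - <<'E'
from h import *
feel(HL,YAW); arc(HL,YAW,[.31,.26,.21,.16,.11])
E
```

```text
t 11.75 p [511.5  44.1 112. ] psi -1.337 tilt [ 0.001 -0.002] F [ 0.7 -3.6 -2.2] op 25.1 q6 1.4
  r 109.3 th_tcp 0.373 Ftan 3.61 Frad -0.17 psi err -0.005
t 11.75 p [511.5  44.1 112. ] psi -1.337 tilt [ 0.001 -0.002] F [ 0.7 -3.6 -2.2] op 25.1 q6 1.4
0.31 -> [ 0.002 -0.001  0.058] [-0.5 -6.9  1. ]
0.26 -> [ 0.002 -0.001  0.108] [ -0.1 -12.4   1. ]
0.21 -> [ 0.002 -0.001  0.158] [  0.6 -17.9   1. ]
0.16 -> [ 0.002 -0.001  0.208] [  1.6 -23.3   1. ]
0.11 -> [ 0.002 -0.001  0.258] [  2.9 -28.6   1. ]
```

jog_arm(targets=[0,0,0.05,-0.5,-5.5,0.5,25,0,0,0.1,-0.1,-11.5,1,25,0,0,0.15,0.5,-17,1,25,0,0,0.2,1.5,-22.5,1,25,0,0,0.25,2.7,-27.5,1,25])

```text
time_s: 12.25
eef_pos: [0.5081, 0.0707, 0.1122]
ee_rot: [3.139, -0.028, 0.004]
contact_force: [0.3, -2.1, 1.4]
opening: 0.025
```

```bash
python3 - <<'E'
from h import *
feel(HL,YAW); arc(HL,YAW,[.08,.04,.02,.0,-.02])
E
```

```text
t 12.25 p [508.1  70.7 112.2] psi -1.589 tilt [ 0.002 -0.003] F [ 0.3 -2.1  1.4] op 25.0 q6 1.71
  r 109.6 th_tcp 0.127 Ftan 2.07 Frad 0.32 psi err -0.011
t 12.25 p [508.1  70.7 112.2] psi -1.589 tilt [ 0.002 -0.003] F [ 0.3 -2.1  1.4] op 25.0 q6 1.71
0.08 -> [ 0.003 -0.003  0.036] [-0.4 -5.2  1.2]
0.04 -> [ 0.003 -0.003  0.076] [-0.1 -9.6  1.2]
0.02 -> [ 0.003 -0.003  0.096] [  0.1 -11.8   1.2]
0.0 -> [ 0.003 -0.003  0.116] [  0.3 -14.    1.2]
-0.02 -> [ 0.003 -0.003  0.136] [  0.6 -16.2   1.2]
```

jog_arm(targets=[0,0,0.03,-0.4,-4,0.5,25,0,0,0.06,-0.2,-8,1,25,0,0,0.1,0,-12,1,25,0,0,0.12,0.3,-14,1,25])

```text
time_s: 12.65
eef_pos: [0.5091, 0.0843, 0.1123]
ee_rot: [3.131, -0.217, 0.007]
contact_force: [-0.6, -2.2, 1.7]
opening: 0.025
```

```bash
python3 - <<'E'
from h import *
feel(HL,YAW)
E
```

```text
t 12.65 p [509.1  84.3 112.3] psi -1.709 tilt [ 0.004 -0.004] F [-0.6 -2.2  1.7] op 25.0 q6 1.86
  r 109.6 th_tcp 0.003 Ftan 2.25 Frad -0.26 psi err -0.008
```

jog_arm(targets=[0,0,0.01,0,-2.5,0,25,0,0,0.02,0,-4,0,25])

```text
time_s: 12.85
eef_pos: [0.5096, 0.0881, 0.1126]
ee_rot: [3.128, -0.249, 0.007]
contact_force: [-1.1, -3.0, 1.3]
opening: 0.0253
```

```bash
python3 - <<'E'
from h import *
feel(HL,YAW)
E
```

```text
t 12.85 p [509.6  88.1 112.6] psi -1.729 tilt [ 0.004 -0.004] F [-1.1 -3.   1.3] op 25.3 q6 1.88
  r 109.6 th_tcp -0.032 Ftan 3.15 Frad -0.62 psi err 0.007
```

jog_arm(targets=[0,0,0,0,-2.5,0,25,0,0,0.01,0,-4,0,25])

```text
time_s: 13.05
eef_pos: [0.51, 0.0918, 0.1127]
ee_rot: [3.126, -0.264, 0.006]
contact_force: [-1.5, -3.6, 2.1]
opening: 0.025
```

```bash
python3 - <<'E'
from h import *
feel(HL,YAW)
E
```

```text
t 13.05 p [510.   91.8 112.7] psi -1.74 tilt [ 0.004 -0.005] F [-1.5 -3.6  2.1] op 25.0 q6 1.9
  r 109.9 th_tcp -0.065 Ftan 3.81 Frad -0.88 psi err 0.03
```

jog_arm(targets=[0,0,0,0,0,0,50,0,0,0,0,0,0,50,0,0,0,0,0,0,50,0,0,0,0,0,-30,50,0,0,0,0,0,-75,50])

```text
time_s: 13.55
eef_pos: [0.508, 0.0921, 0.1861]
ee_rot: [3.125, -0.264, -0.004]
contact_force: [1.0, -0.1, 0.3]
opening: 0.0499
```

jog_arm(targets=[0,0,0,0,0,0,75,0,0,0,0,0,0,75])

```text
time_s: 13.75
eef_pos: [0.5086, 0.0923, 0.187]
ee_rot: [3.126, -0.264, 0.0]
contact_force: [0.5, -0.0, -0.4]
opening: 0.063
```

```bash
python3 - <<'E'
from h import *
st();W=r.camera_params("wrist");np.save("W7.npy",W["camera_from_world"])
cv2.imwrite("pics/w7.png",r.snapshot("wrist")[:,:,::-1])
rel([.535,.375,.2],-1.571)
rel([.535,.375,.2],0)
E
```

```text
t 13.75 p [508.6  92.3 187. ] psi -1.74 tilt [-0.    -0.005] F [ 0.5 -0.  -0.4] op 63.0 q6 1.9
t 13.8 p [507.7  92.2 185.8] psi -1.74 tilt [-0.003 -0.005] F [1.1 0.4 0.4] op 67.3 q6 1.9
 -> [ 0.005  0.003 -0.169] [ -20.7 -283.3  -15.7]
t 13.8 p [507.7  92.2 185.8] psi -1.74 tilt [-0.003 -0.005] F [1.1 0.4 0.4] op 67.3 q6 1.9
 -> [ 0.002  0.006 -1.74 ] [ -20.7 -283.3  -15.7]
```

View pics/w7.png

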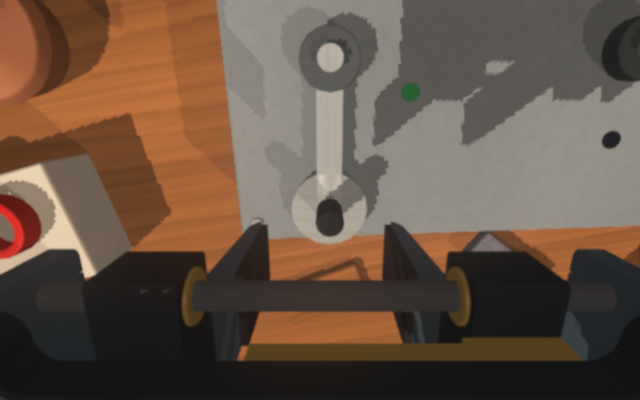

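```bash
python3 - <<'E'
from h import *
W=r.camera_params("wrist");W["camera_from_world"]=np.load("W7.npy")
h=onz(W,(330,57),.112);g=onz(W,(411,92),.09);p=onz(W,(329.5,208),.104);t=onz(W,(329.5,219),.14)
a=lambda q:np.arctan2(q[1]-h[1],q[0]-h[0])%(2*np.pi)
print(h,g,p,t,np.linalg.norm((p-h)[:2]),"angle from green",a(p)-a(g)+1.2,"with yaw",a(p)-np.pi-YAW)
# parallel to box side edge
e1=onz(W,(219,5),.09);e2=onz(W,(242,222),.09);print("side edge yaw",np.arctan2(*(e2-e1)[[1,0]])%(2*np.pi)-np.pi)
E
```

```text
[0.61626035 0.07064827 0.112     ] [0.58431576 0.01306747 0.09      ] [0.50794852 0.08890013 0.104     ] [0.51119536 0.08892687 0.14      ] 0.10983889166780876 angle from green -0.031235569779531014 with yaw -0.032943702084147986
side edge yaw -0.13637481906203508
```

```bash
python3 - <<'E'
from h import *
D=r.camera_params("side")
k=lambda x,y:(160+x/6,230+y/6)
print("collar",onz(D,k(402,162),.074))
for q in [(435,63),(590,195),(195,520),(38,365)]: print("brick",onz(D,k(*q),.064))
print("jar",onz(D,k(127,290),.129),"casserole rim",onz(D,(205,229),.05))
S=r.camera_params("scene"); print("collar S",onz(S,(418,167),.074),"cass S",onz(S,(456,204),.05))
E
```

```text
collar [0.53210818 0.379036   0.074     ]
brick [0.57612063 0.33166073 0.064     ]
brick [0.46515862 0.32137827 0.064     ]
brick [0.44419402 0.54649919 0.064     ]
brick [0.55567172 0.55826753 0.064     ]
jar [0.51875197 0.51938459 0.129     ] casserole rim [0.67569771 0.36416824 0.05      ]
collar S [0.53652116 0.37782808 0.074     ] cass S [0.70708366 0.33483454 0.05      ]
```

jog_arm(targets=[0,0,0,0,-40,-10,75,0,0,-0.03,-4,-85,-20,75,0,0,-0.06,-8,-130,-20,75,0,0,-0.1,-12,-175,-20,75,0,0,-0.15,-17,-220,-20,75])

```text
time_s: 14.3
eef_pos: [0.5273, 0.3135, 0.2027]
ee_rot: [3.135, -0.027, -0.009]
contact_force: [0.6, -0.3, 0.5]
opening: 0.0752
```

```bash
python3 - <<'E'
from h import *
rel([.525,.375,.2],-1.571)
E
```

```text
t 14.3 p [527.3 313.5 202.7] psi -1.588 tilt [-0.006 -0.007] F [ 0.6 -0.3  0.5] op 75.2 q6 2.11
 -> [ 0.007  0.005 -0.017] [ -3.3 -61.5   2.3]
```

jog_arm(targets=[0.003,0.003,-0.03,2,-30,0,75,0.007,0.005,-0.06,6,-64,0,75,0.007,0.005,-0.09,6,-64,2,75,0.007,0.005,-0.09,6,-64,2,75])

```text
time_s: 14.7
eef_pos: [0.5333, 0.3778, 0.1975]
ee_rot: [3.137, 0.117, -0.007]
contact_force: [0.6, 0.2, -0.7]
opening: 0.0748
```

```bash
python3 - <<'E'
from h import *
st();W=r.camera_params("wrist");np.save("W8.npy",W["camera_from_world"])
cv2.imwrite("pics/w8.png",r.snapshot("wrist")[:,:,::-1])
print(proj(W,[.534,.378,.084]),proj(W,[.534,.378,.074]))
rel([.534,.378,.067],-1.475)
E
```

```text
t 14.7 p [533.3 377.8 197.5] psi -1.496 tilt [-0.005 -0.002] F [ 0.6  0.2 -0.7] op 74.8 q6 2.09
[324.9581813 196.3110125] [324.96186575 193.3753501 ]
t 14.75 p [533.5 377.1 198.1] psi -1.498 tilt [-0.004 -0.002] F [-0.3 -0.  -0.8] op 75.2 q6 2.09
 -> [ 0.001  0.004 -0.023] [  1.   -1.1 131.1]
```

View pics/w8.png

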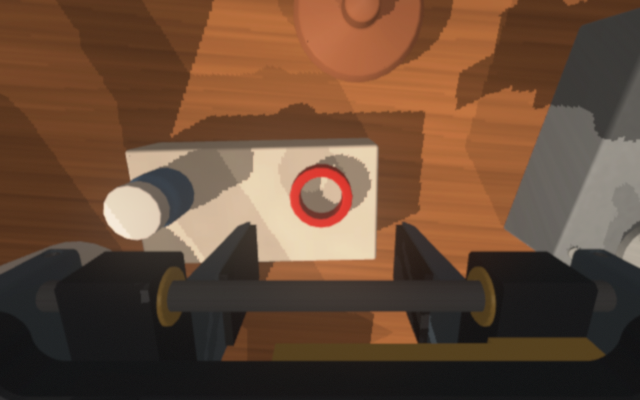

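jog_arm(targets=[0,0,-0.02,1,-4,40,75,0,0.004,-0.02,1,-4,80,75,0,0.004,-0.02,1,-4,110,75,0,0.004,-0.02,1,-4,125,75])

```text
time_s: 15.15
eef_pos: [0.5318, 0.3785, 0.0693]
ee_rot: [3.133, 0.143, -0.009]
contact_force: [0.4, 0.2, 0.3]
opening: 0.0746
```

```bash
python3 - <<'E'
from h import *
st();W=r.camera_params("wrist")
cv2.imwrite("pics/w9.png",r.snapshot("wrist")[:,:,::-1])
cv2.imwrite("pics/s9.png",r.snapshot("scene")[:,:,::-1])
crop("pics/s9.png",360,100,160,120,5,"pics/c9.png")
E
```

```text
t 15.15 p [531.8 378.5  69.3] psi -1.48 tilt [-0.005 -0.005] F [0.4 0.2 0.3] op 74.6 q6 2.08
```

View pics/w9.png

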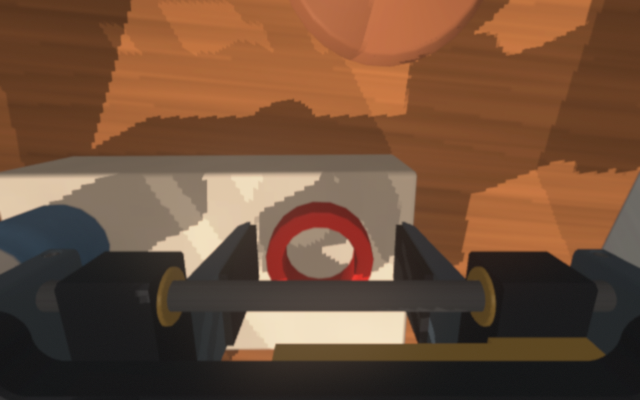

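View pics/c9.png

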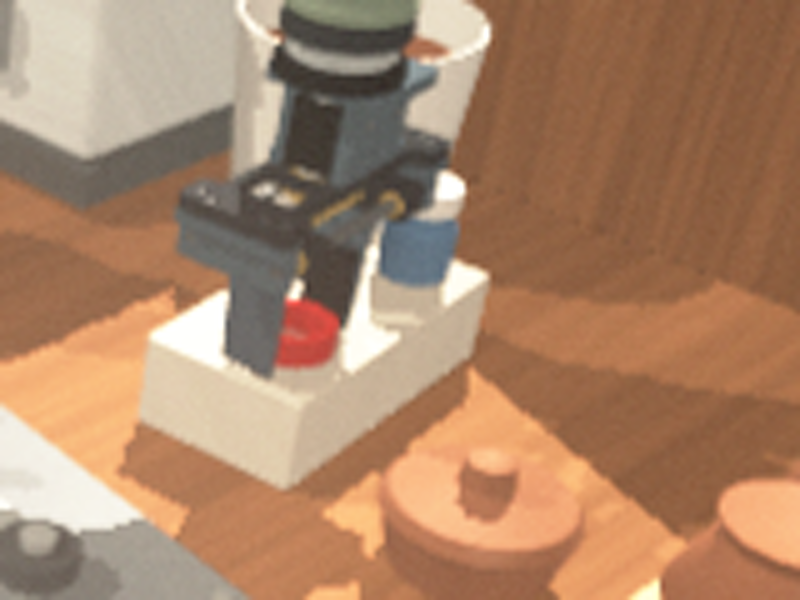

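```bash
python3 - <<'E'
from h import *
W=r.camera_params("wrist");im=cv2.imread("pics/w9.png")
h=cv2.cvtColor(im,cv2.COLOR_BGR2HSV);m=(((h[...,0]<6)|(h[...,0]>174))&(h[...,1]>170)).astype(np.uint8)[190:278,255:385]
x,y,w,g=cv2.boundingRect(m);print(255+x,190+y,w,g)
s,R=st();c=s["eef_pos"]
for dx in(-6,-3,0,3):
    q=c+R[:,0]*dx/1e3
    for rr in (.0,.028):
        print(dx,rr,[proj(W,[*(q+R[:,0]*rr)[:2],z]).round(1) for z in(.084,.064)])
print(np.linalg.norm(proj(W,[*(c+R[:,1]*.028)[:2],.084])-proj(W,[*(c-R[:,1]*.028)[:2],.084])))
E
```

```text
267 204 106 74
t 15.25 p [531.9 378.7  69.8] psi -1.479 tilt [-0.006 -0.006] F [-0.6 -0.7 -0.2] op 75.1 q6 2.08
-6 0.0 [array([325.3, 274.2]), array([325.1, 257.2])]
-6 0.028 [array([325.3, 223.5]), array([325.1, 211. ])]
-3 0.0 [array([325.3, 269. ]), array([325.1, 252.4])]
-3 0.028 [array([325.3, 217.8]), array([325.1, 205.8])]
0 0.0 [array([325.3, 263.7]), array([325.1, 247.6])]
0 0.028 [array([325.3, 212. ]), array([325.1, 200.6])]
3 0.0 [array([325.3, 258.4]), array([325.1, 242.8])]
3 0.028 [array([325.3, 206.2]), array([325.1, 195.3])]
108.81902528649273
```

jog_arm(targets=[0,0.003,0,-1,-2.5,2.5,75,0,0.003,0,-1,-2.5,2.5,50,0,0.003,0,-1,-2.5,2.5,50,0,0.003,0,-1,-2.5,2.5,50], grip_force=12)

```text
time_s: 15.65
eef_pos: [0.5312, 0.3815, 0.0684]
ee_rot: [3.134, 0.143, -0.002]
contact_force: [0.2, 0.5, 1.9]
opening: 0.0545
```

jog_arm(targets=[0,0,0,0,0,0,50,0,0,0,0,0,-10,50,0,0,0,0,0,-40,50,0,0,0,0,0,-80,50,0,0,0,0,0,-120,50])

```text
time_s: 16.15
eef_pos: [0.5311, 0.3818, 0.1902]
ee_rot: [3.134, 0.143, -0.002]
contact_force: [1.0, 0.6, -1.3]
opening: 0.0548
```

```bash
python3 - <<'E'
from h import *
st()
cv2.imwrite("pics/w10.png",r.snapshot("wrist")[:,:,::-1])
cv2.imwrite("pics/s10.png",r.snapshot("scene")[:,:,::-1])
crop("pics/s10.png",340,80,160,120,5,"pics/c10.png")
rel([.5095,.088,.19],-1.571)
E
```

```text
t 16.15 p [531.1 381.8 190.2] psi -1.48 tilt [-0.001 -0.004] F [ 1.   0.6 -1.3] op 54.8 q6 2.09
t 16.25 p [534.4 384.1 196.3] psi -1.48 tilt [0.011 0.004] F [ 1.1  0.5 -0.1] op 54.5 q6 2.09
 -> [-0.003 -0.011  0.091] [-51.8 292.6   4.9]
```

View pics/w10.png

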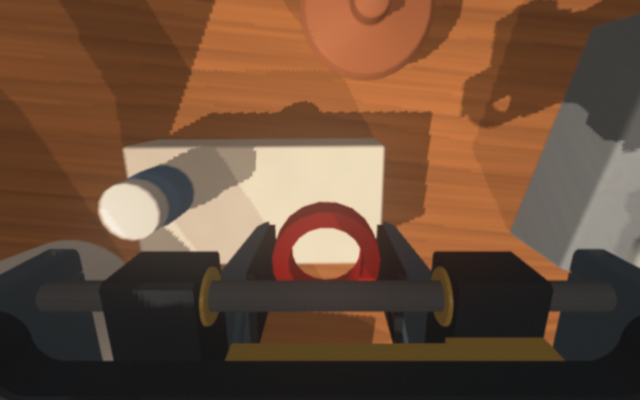

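View pics/c10.png

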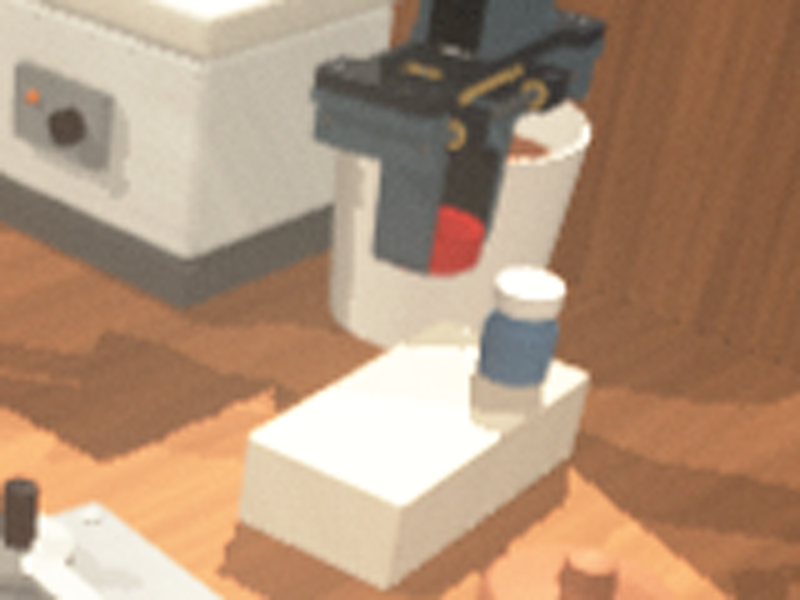

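```bash
python3 - <<'E'
from h import *
W=r.camera_params("wrist");s,R=st();c=s["eef_pos"]
def P(x,y,z): return proj(W,c+R@np.array([x,y,z])/1e3).round(1)
for dx in(-6,-4,-2,0,2):
    print(dx,"bottom/top outer back",P(dx+28,0,4),P(dx+28,0,-16),"hole back bottom",P(dx+19,0,4),"hole back top",P(dx+19,0,-16),"hole front bottom",P(dx-19,0,4), "sides top",P(dx,28,-16),P(dx,-28,-16))
crop("pics/w10.png",240,180,180,130,4.4,"pics/c11.png")
E
```

```text
t 16.25 p [534.4 384.1 196.3] psi -1.48 tilt [0.011 0.004] F [ 1.1  0.5 -0.1] op 54.5 q6 2.09
-6 bottom/top outer back [325.2 212. ] [325.1 224.5] hole back bottom [325.2 227.4] hole back top [325.1 241.5] hole front bottom [325.2 288.3] sides top [379.6 275.8] [270.7 275.8]
-4 bottom/top outer back [325.2 208.5] [325.1 220.6] hole back bottom [325.2 224. ] hole back top [325.1 237.7] hole front bottom [325.2 285.2] sides top [379.8 272.3] [270.5 272.2]
-2 bottom/top outer back [325.2 205. ] [325.1 216.8] hole back bottom [325.2 220.6] hole back top [325.1 234. ] hole front bottom [325.2 282.2] sides top [379.9 268.8] [270.3 268.7]
0 bottom/top outer back [325.2 201.5] [325.1 212.9] hole back bottom [325.2 217.2] hole back top [325.1 230.2] hole front bottom [325.2 279.1] sides top [380.1 265.2] [270.1 265.1]
2 bottom/top outer back [325.2 197.9] [325.1 208.9] hole back bottom [325.2 213.7] hole back top [325.1 226.4] hole front bottom [325.2 276. ] sides top [380.3 261.6] [270.  261.6]
```

View pics/c11.png

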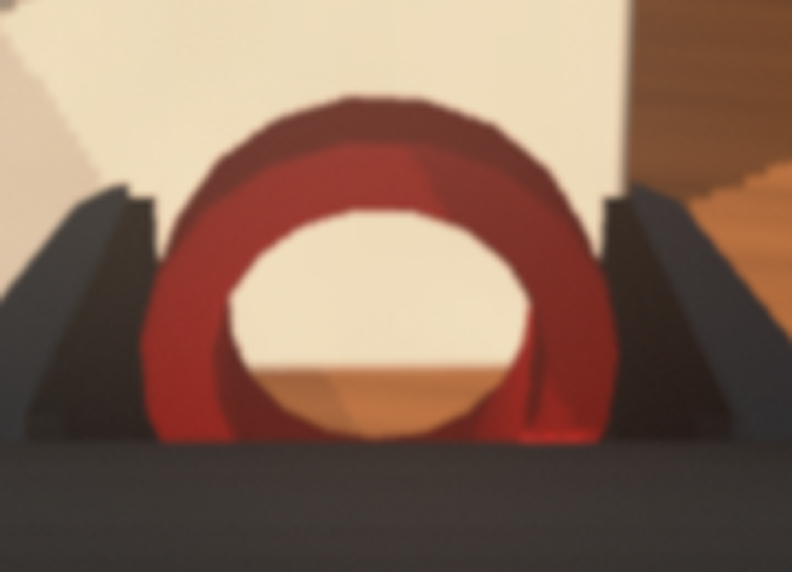

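jog_arm(targets=[0,-0.005,0.02,-10,45,0,50,0,-0.01,0.04,-20,90,0,50,0,-0.01,0.06,-30,138,0,50,0,-0.01,0.08,-40,186,0,50,0,-0.01,0.09,-48,234,0,50])

```text
time_s: 16.75
eef_pos: [0.5069, 0.1448, 0.1951]
ee_rot: [-3.138, -0.002, -0.001]
contact_force: [1.9, -0.4, -0.5]
opening: 0.0545
```

```bash
python3 - <<'E'
from h import *
rel([.5095,.0885,.19],-1.571)
E
```

```text
t 16.75 p [506.9 144.8 195.1] psi -1.569 tilt [0.    0.003] F [ 1.9 -0.4 -0.5] op 54.5 q6 1.82
 -> [-0.003 -0.     0.002] [ 2.6 56.3  4.9]
```

jog_arm(targets=[0,0,0,1.5,30,0,50,-0.003,0,0,2.5,56,0,50,-0.003,0,0,2.5,56,5,50,-0.003,0,0,2.5,56,5,50])

```text
time_s: 17.15
eef_pos: [0.5088, 0.0887, 0.1893]
ee_rot: [-3.141, 0.0, 0.002]
contact_force: [-0.4, -0.4, -0.1]
opening: 0.0544
```

```bash
python3 - <<'E'
from h import *
W=r.camera_params("wrist");st()
cv2.imwrite("pics/w12.png",r.snapshot("wrist")[:,:,::-1])
cv2.imwrite("pics/s12.png",r.snapshot("scene")[:,:,::-1])
cv2.imwrite("pics/d12.png",r.snapshot("side")[:,:,::-1])
crop("pics/s12.png",270,110,160,120,4.8,"pics/c12.png")
crop("pics/d12.png",250,110,160,120,4.8,"pics/c13.png")
print(proj(W,[.5095,.0885,.14]))
rel([.5095,.0885,.112],-1.571)
E
```

```text
t 17.15 p [508.8  88.7 189.3] psi -1.571 tilt [-0.001  0.001] F [-0.4 -0.4 -0.1] op 54.4 q6 1.72
[325.65146554 221.17735934]
t 17.3 p [509.4  89.8 189.8] psi -1.568 tilt [-0.     0.001] F [ 0.2  0.1 -0.1] op 54.5 q6 1.72
 -> [-0.001  0.     0.003] [ 0.1  1.4 77.8]
```

View pics/w12.png

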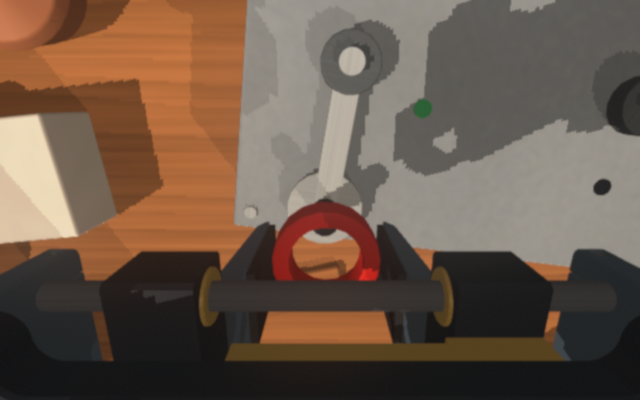

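View pics/c12.png

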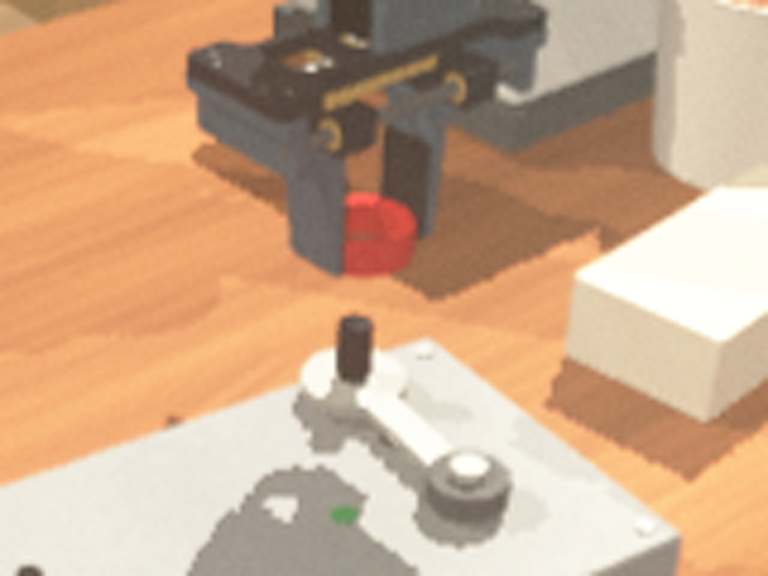

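View pics/c13.png

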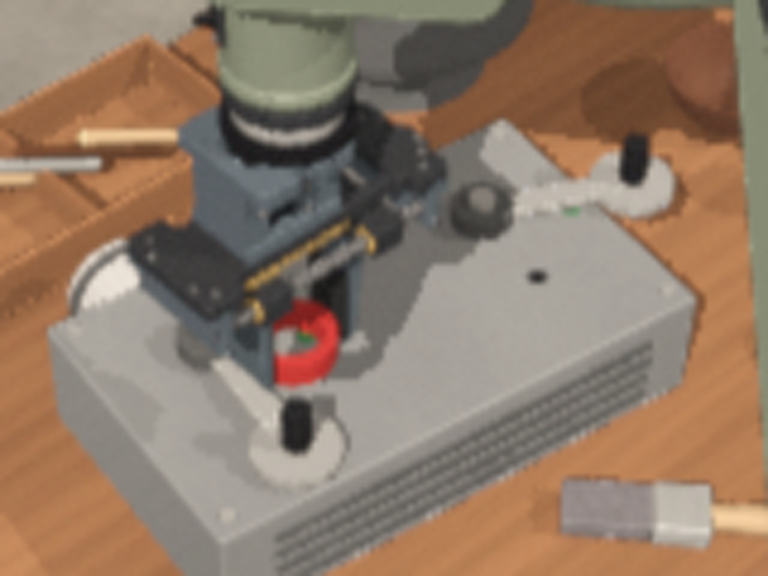

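```bash
python3 - <<'E'
from h import *
S=r.camera_params("scene");D=r.camera_params("side");W=r.camera_params("wrist")
print(tri(S,(344,177),D,(311.7,194.5)),onz(W,(325.5,208),.104),onz(D,(250+297/4.8,110+450/4.8),.104),onz(S,(270+354/4.8,110+379/4.8),.104))
E
```

```text
(array([0.50871243, 0.08722154, 0.13982833]), np.float64(0.003912594271533268)) [0.50842476 0.08980502 0.104     ] [0.50333287 0.08912174 0.104     ] [0.51293829 0.08710718 0.104     ]
```

jog_arm(targets=[0,0,0,-0.5,1.3,20,50,0,0,0,-0.5,1.3,40,50,0,0,0,-0.5,1.3,55,50])

```text
time_s: 17.6
eef_pos: [0.5085, 0.0896, 0.1337]
ee_rot: [-3.141, -0.007, 0.001]
contact_force: [0.2, -0.2, -0.6]
opening: 0.0545
```

```bash
python3 - <<'E'
from h import *
st()
rel([.5087,.0885,.1085],-1.571)
E
```

```text
t 17.6 p [508.5  89.6 133.7] psi -1.566 tilt [-0.001  0.001] F [ 0.2 -0.2 -0.6] op 54.5 q6 1.72
t 17.6 p [508.5  89.6 133.7] psi -1.566 tilt [-0.001  0.001] F [ 0.2 -0.2 -0.6] op 54.5 q6 1.72
 -> [-0.001  0.001  0.005] [ 0.2  1.2 25.2]
```

jog_arm(targets=[0,0,0,0,1,8,50,0,0,0,0,1,16,50,0,0,0,0,1,22,50,0,0,0,0,1,24,50])

```text
time_s: 18.0
eef_pos: [0.5085, 0.0889, 0.1095]
ee_rot: [-3.141, -0.007, 0.002]
contact_force: [-0.7, 0.7, -0.2]
opening: 0.0545
```

```bash
python3 - <<'E'
from h import *
st()
E
```

```text
t 18.0 p [508.5  88.9 109.5] psi -1.566 tilt [-0.001  0.001] F [-0.7  0.7 -0.2] op 54.5 q6 1.72
```

jog_arm(targets=[0,0,0,0,0,1,50,0,0,0,0,0,1.5,50])

```text
time_s: 18.2
eef_pos: [0.5088, 0.089, 0.1084]
ee_rot: [-3.141, -0.007, 0.0]
contact_force: [-0.9, -0.3, 1.7]
opening: 0.054
```

```bash
python3 - <<'E'
from h import *
st()
cv2.imwrite("pics/s13.png",r.snapshot("scene")[:,:,::-1])
crop("pics/s13.png",280,120,140,105,5.6,"pics/c14.png")
E
```

```text
t 18.2 p [508.8  89.  108.4] psi -1.566 tilt [-0.     0.001] F [-0.9 -0.3  1.7] op 54.0 q6 1.72
```

View pics/c14.png

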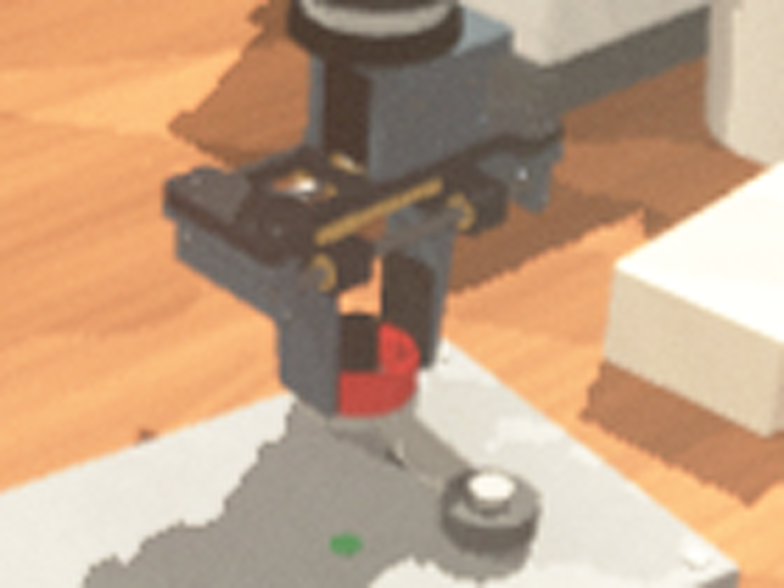

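Post is inside the ring at crop (360,345), and the collar has just touched the plate (Fz 1.7 N at the expected height). Releasing gently, then rising.

jog_arm(targets=[0,0,0,0,0,0,58,0,0,0,0,0,0,62,0,0,0,0,0,0,68,0,0,0,0,0,0,68])

```text
time_s: 18.65
eef_pos: [0.5088, 0.089, 0.1086]
ee_rot: [-3.141, -0.007, 0.0]
contact_force: [-0.3, -0.3, -0.2]
opening: 0.0678
```

jog_arm(targets=[0,0,0,0,0,-10,68,0,0,0,0,0,-30,68,0,0,0,0,0,-60,68,0,0,0,0,0,-95,68,0,0,0,0,0,-95,68])

```text
time_s: 19.15
eef_pos: [0.512, 0.0894, 0.2091]
ee_rot: [-3.139, -0.007, -0.017]
contact_force: [0.4, -0.2, 0.7]
opening: 0.0681
```

```bash
python3 - <<'E'
from h import *
st();W=r.camera_params("wrist");np.save("W14.npy",W["camera_from_world"])
for n in("wrist","scene","side"): cv2.imwrite(f"pics/{n}14.png",r.snapshot(n)[:,:,::-1])
crop("pics/scene14.png",225,150,200,150,4,"pics/c15.png")
crop("pics/side14.png",250,110,160,120,4.8,"pics/c16.png")
E
```

```text
t 19.15 p [512.   89.4 209.1] psi -1.566 tilt [0.011 0.003] F [ 0.4 -0.2  0.7] op 68.1 q6 1.72
```

View pics/wrist14.png

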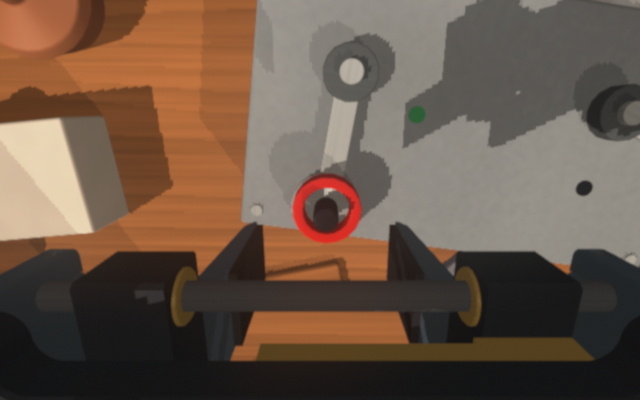

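View pics/c15.png

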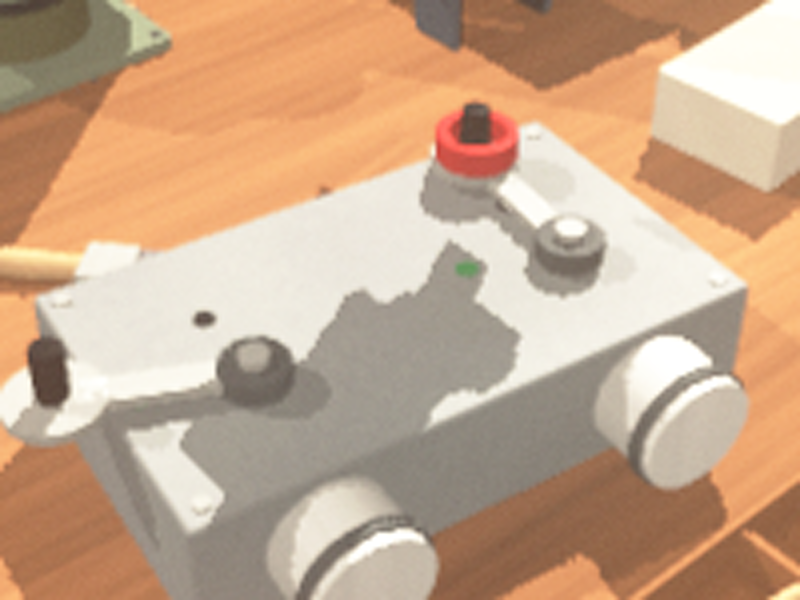

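View pics/c16.png

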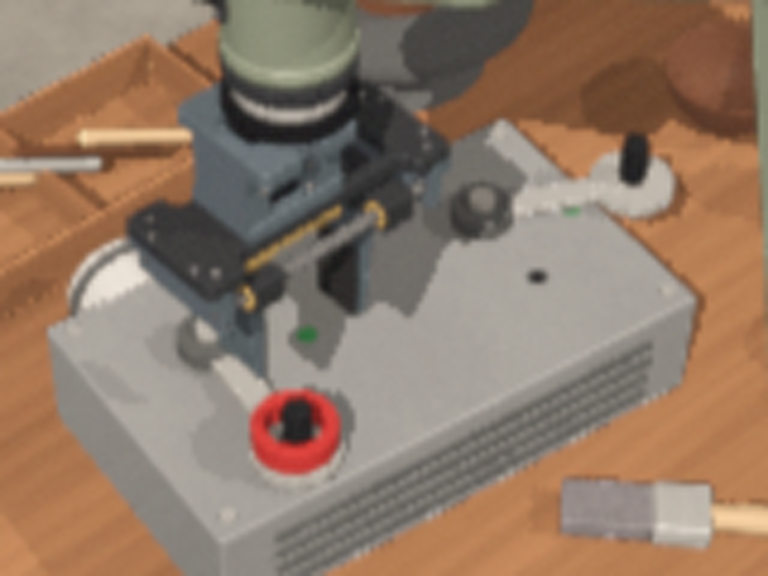

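View pics/scene14.png

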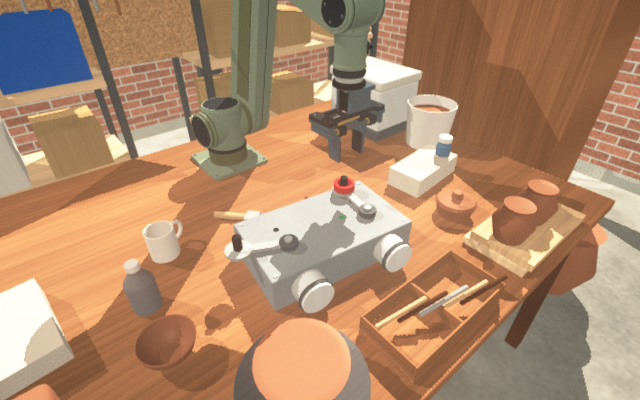

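```bash
python3 - <<'E'
from h import *
W=r.camera_params("wrist");W["camera_from_world"]=np.load("W14.npy")
h=onz(W,(351.5,70.5),.112);p=onz(W,(325.5,214),.14);c=onz(W,(327,209),.124);g=onz(W,(417,114.5),.09)
a=lambda q:np.arctan2(q[1]-h[1],q[0]-h[0])%(2*np.pi)
print(h,"post",p,"collar",c,np.linalg.norm((p-h)[:2]),"angle by yaw",a(p)-np.pi-YAW,"by green",a(p)-a(g)+1.2)
r.hand_in();st()
E
```

```text
[0.61644096 0.07053715 0.112     ] post [0.5122011  0.08945349 0.14      ] collar [0.51133704 0.08829993 0.124     ] 0.1059423233769358 angle by yaw -0.04551578021437919 by green -0.04053736339593672
the job is handed in; nothing more can be done
the job is handed in; nothing more can be done
```

The job is done and handed in at about 19 s of the 72 s. The right lever is fully out, and the binding left lever is shut with the red collar flat on its plate.

- **Left lever (binds):** I swung it out until the push climbed to about 7 N. When I let go, it sprang back to about 0.57 rad and stayed there.
- **Right lever (good):** It moved freely at 1.4 to 3.4 N until it reached the end stop, where I stopped pushing at about 5 N. It stands over its green dot at about 1.23 rad by the camera.
- **Shutting the left lever:** I swung it back to the shut stop with at most about 4 N. The last camera check puts it at about -0.04 rad, slightly past 0 and resting against the springy stop.
- **Collar:** It touched down at the expected height with about 2 N. The last pictures show it flat on the plate with the post inside the ring, about 1 to 2 mm off centre.
- **Bystanders:** The bowl, bottle, casserole, mug and jar look undisturbed in the final scene picture. The open gripper is about 100 mm above the collar's plate, touching nothing.

Camera views disagreed by up to about 10 mm on single points and 3 to 4 mm elsewhere. That puts the lever angles within roughly 0.03 to 0.04 rad, and no check failed.

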